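Bond two spacer posts to their feet in the lever press

ROBOT

A 7-joint arm with a two-finger parallel gripper is mounted at the origin on a cart in front of the work surface, level with it; the furniture and walls round the work are solid. World frame = base frame: x ahead of the robot, y to its left, z up, the work surface at z = 0. Lengths are in mm, angles in rad, forces in N, time in s.
With the tool pointing down it reaches from about 400 to 875 mm from the base axis. Payload 4.4 kg.
Tool frame: the origin (TCP) lies at the very end of the fingers, on their centre line; the grasp point (between the pads) lies 19 mm behind it (grip_depth is the distance from the TCP to the grasp point, in mm); z points along the fingers, y is the direction in which the jaws open and shut (so a half turn about z gives the same grasp; the last joint's range is limited). The gripper opens to 85 mm and grips with 20 to 120 N. Pads are 22 mm wide; open, the fingers measure 114 mm over their backs; the gripper's body (76 mm by 85 mm) begins 54 mm behind the grasp point. The pads swing forward as they close: fully open they stand 13 mm farther back than shut.
Start: joints at [1.224, 0.628, 0.038, 1.517, -0.027, 0.996, -0.02], TCP at [180.158, -624.548, 231.313] pointing down, gripper open.
Joint ranges: [-3.06, 3.06], [-0.37, 2.12], [-1.25, 1.32], [0.18, 2.47], [-1.1, 4.24], [0.23, 1.98], [-2.94, 2.94]. Speed limits (rad/s): [2.57, 2.57, 3.14, 3.14, 3.14, 3.14, 3.14].

INTERFACE

Orientations are given as [roll, pitch, yaw] about the fixed x, y, z axes, in that order (R = Rz(yaw) Ry(pitch) Rx(roll)).
In Python, from cell import read_state, get_image, finish_job, recognise, outline_of, grip_depth gives the robot as it stands. The module is installed in compiled form; this text tells all that it offers.
- The arm moves only by the tool send_rows, never from a script. Its argument "rows" is a list of rows, each a list of 5 numbers: the gripper command: -1 is shut, 1 is fully open, values between are in proportion, then the shift along the tool's x, y, z in m, then the turn about the tool's z in rad. In form: [[claw, tx, ty, tz, roll], ...]. A call has 1 to 12 rows; each row shifts and turns the pose as measured when the row begins, along the tool's axes as they then stand; what a row does not reach is not made up. A row lasts 1/12 s, in which the tool goes at most 41.7 mm and 7.16 degrees, less where a joint would pass 70% of its speed; a pose out of reach is approached as far as the arm can. A call with a gripper value outside its range is refused whole. The fingers move at their own pace and stop on an object; the grip force is fixed at half the most. Time passes only in rows, so rows that do not move let the fingers close. It gives the time, the measured TCP pose, the force and the opening at its end, in the units of the state.
- read_state(): the state, without advancing time (a new reading comes with each control period).
- get_image(name): name is "scene" or "top"; returns a dict with "image" (480x640x3 uint8, blue, green, red), "z_map" (480x640 float32, mm along the optical axis (not along the pixel's ray), 0 where there is no reading), "K" (3x3 intrinsics, pixels), "R" (3x3) and "t" (3): a world point X has camera coordinates R X + t. Camera axes: x right, y down, z forward; pixel columns grow to the right and rows downward; lengths in mm; the calibration is good to about 2 mm. A picture is of the moment at which its call begins.
- finish_job(): hands the job in, once; it reports no verdict.
Trained networks look in a picture, given as the dict that the camera call returned (one of the last four; its "shot" number tells which), for a name from the list of things; names that differ only in an ending like _2 or _b are one class to them, and where a whole thing is asked for, a point or a joint stands for the part that bears it (a point fixed in the world has none). Each returns a list of dicts, best first, with "score" (0 to 1); they miss things now and then, are a little off and sometimes report something else, mostly with a low value. They report only what shows in the picture. A call takes as long as a camera call. They do not tell look-alikes from the thing itself.
- recognise(picture, query): "box" ([left, top, right, bottom] in pixels, round what is visible of it).
- outline_of(picture, query): "mask" (480x640 bool, what is visible of it) and "box" ([left, top, right, bottom] in pixels, round what is visible of it).
The state is a dict: "clock": time; "qpos": joint angles; "qd": joint speeds; "tau": joint torques, N m; "eef_pos": TCP position; "tool_rot": TCP orientation; "force": force on the tool from outside, world axes, zero at the start; "torque": the same for the moment, N m; "width": finger opening in mm.
Only numpy, scipy, OpenCV 4.12 (cv2) and the standard library are available. Lean on these libraries where they do the work, as an engineer would, in place of code of your own. Each camera call takes 0.05 s, during which the arm holds its last target.

TASK

Bond the two white spacer posts to the foot discs that lie ready in the press's nest: stand one post, hole up as it stands now, in each of the two bores of the pulled-out shuttle, let go of it and push the shuttle fully home under the ram. Then bring the press lever down by its black ball until it is fully on its stop, the ram pressing both posts, and keep it held there while the bond takes: the lever springs back, so finish while still holding it down and do not let go. Leave the jar, the star knob and the screwdriver where they are.

Things in the scene. Friction and masses are not known exactly. Their poses are not given: they have to be found in the camera images.
- post_0: white nylon spacer post, a plain round rod 17 mm in diameter and 60 mm tall, about 30 g, standing on the table with its threaded hole up; the two posts are alike and either may go in either bore. Origin: centre of its underside, z up along the post.
- post_1: the other spacer post, same shape, size and origin.
- press: bench hand press, fixed. Origin on the table under the ram's axis; own -x = front, lever side; +y = the way the shuttle pulls out. Base 12 mm thick, its rail plate 100 mm wide (x) out to y = 245 mm; guide strips 26 mm above the table at x = +-(31 to 44) mm. Column at x = 45 to 91 mm; head x = -32 to 91, y = +-32 mm, 140 to 175 mm above the table; lever fork above it up to 250 mm.
- shuttle (a joint): slide of the shuttle along the press's +y, m: 0 = fully home under the ram, 0.13 to 0.16 at the start (pulled out). About 3 N of friction; it stays where it is put. The shuttle is an aluminium nest block 60 mm (x) by 96 mm (y), top 52 mm above the table, with a pull rod and knob on its +y side.
- bore_in (a point): centre of the mouth of the bore nearer the ram, in the block's top, 52 mm above the table; axes as the press's. Bore 19 mm wide, 2 mm chamfer. A loaded post stands on a foot disc on a sprung seat: underside 22 mm below the mouth, top 38 mm above it. Its own weight does not sink it; under the ram it goes 8 mm deeper (1.6 N at first, 5 N at the end) and springs back when let go.
- bore_out (a point): same for the other bore, 44 mm farther out along the press's own +y.
- shuttle_knob (a point): centre of the top of the shuttle's upright black knob, 76 mm above the table, 125 mm to own +y of the shuttle's middle; waisted, 13 to 22 mm thick, 22 mm at 12 mm below its top. The pull rod (10 mm thick) runs from it to the block 30 mm above the table.
- lever (a joint): angle of the press lever, rad: 0 = up at rest (rising 28 degrees towards the front), 0.768 = fully down on its stop (16 degrees below level). A spring always returns it to 0; at the ball it takes about 2 N to start and about 7 N at the end with the posts under the ram.
- lever_pivot (a point): axis of the lever, 208 mm above the table, 45 mm behind the ram's axis, parallel to the press's own y; the ball moves on a circle of radius 190 mm about it.
- ball: black ball knob, 35 mm in diameter, at the free end of the lever, free to revolve on its rod; origin at its centre, 297 mm above the table with the lever up and 156 mm with it fully down. The rod is 12 mm thick.
- ram: ram with its flat rubber-faced pressure foot (34 mm by 84 mm); origin in the middle of the foot's underside, 115 mm above the table at rest. The lever drives it straight down by 33 mm; it meets the posts' tops (90 mm above the table) after 25 mm and pushes them 8 mm deeper.
- jar: round clear jar with a red lid, 57 mm in diameter, 75 mm tall, standing to the right in front of the press; leave it alone. Origin: centre of its underside.
- star_knob: small black star knob with a threaded stud upwards, 40 mm wide, 46 mm tall, right of the press; leave it alone. Origin: centre of its underside.
- driver: screwdriver, 187 mm long, 27 mm thick, lying to the left of the press's rail; leave it alone. Origin: under its middle.
Not all that is in view belongs to the job. Leave any blue look-alike of the post_1 alone.

How it is judged:
By the outcome, as a careful person would: the job done as asked, in the order asked, and still so for the second after the job is handed in, while the arm keeps its last pose, push and grip.
It also fails if it takes over 72 s, if anything falls off the work surface, if the arm or the gripper's body presses on something with over 40 N, if the wrist force passes 120 N, or if a joint passes its speed limit or range.

## Working session

There is one attempt and no reset: what is moved stays moved. The work goes in short steps, Python scripts to look and compute and a tool call to move; the robot and the scene stay as the last step left them, time stands still between calls to the robot, and variables do not carry over. Pictures are saved under pics/ and viewed, and the job is handed in when it is done.

Besides the shell and the picture viewer there is one more tool, called after "Emit:" by a JSON object that holds its "op" and its "data", one argument or row to a line. send_rows: Moves the arm, as the interface text tells. Its arguments: {"type":"object","properties":{"rows":{"type":"array"}},"required":["rows"]}

```bash
mkdir -p pics; ls
python3 - <<'E'
from cell import *
import cv2
s=read_state()
for k,v in s.items(): print(k,v)
print(grip_depth)
for n in("scene","top"):
    d=get_image(n); cv2.imwrite(f"pics/{n}0.png",d["image"]); print(n,d["K"].tolist(),d["R"].tolist(),d["t"].tolist(),d["shot"])
E
```

```text
pics
clock 0.0
qpos [ 1.22421185  0.62932861  0.03841037  1.51838041 -0.02698192  0.99629986
 -0.01997962]
qd [-7.61159569e-04  1.81687458e-04  2.71736414e-04 -4.31283476e-05
 -9.09784849e-04 -7.70753225e-04 -3.07572942e-04]
tau [-2.80735367e-04 -5.63402689e+01  1.22622382e+00 -1.93440217e+01
  1.09253463e-02  1.03165975e-02  8.45908623e-07]
eef_pos [ 179.98650019 -623.9267371   230.39589992]
tool_rot [-3.13969365e+00  2.10272096e-05  2.80839991e-01]
force [ 0.25597903 -0.74758356  0.27960092]
torque [ 0.03066319 -0.01283231 -0.04453834]
width 85.24250304362306
18.700000000000003
scene [[466.23595774025074, 0.0, 323.61542897399113], [0.0, 466.23595774025074, 240.72071193048131], [0.0, 0.0, 1.0]] [[-0.4025050540330338, -0.9152907849584677, -0.015246653664869443], [-0.40814730041353464, 0.19434393659957896, -0.8919900310385326], [0.8193933503775879, -0.3528076151064355, -0.45179787967618973]] [273.1868199318889, 389.4587591071409, 723.8694421421175] 1
top [[543.5295456744503, 0.0, 320.181432296652], [0.0, 543.5295456744503, 236.52915416506463], [0.0, 0.0, 1.0]] [[0.0036019807391130766, -0.9999721258086528, 0.006540133062780675], [-0.9979275470161203, -0.004014649570511494, -0.06422221963786648], [0.06424668583781912, -0.006295251746341075, -0.9979141912831517]] [35.745136252752545, 578.5738734018616, 1475.1374089788915] 2
```

View pics/scene0.png

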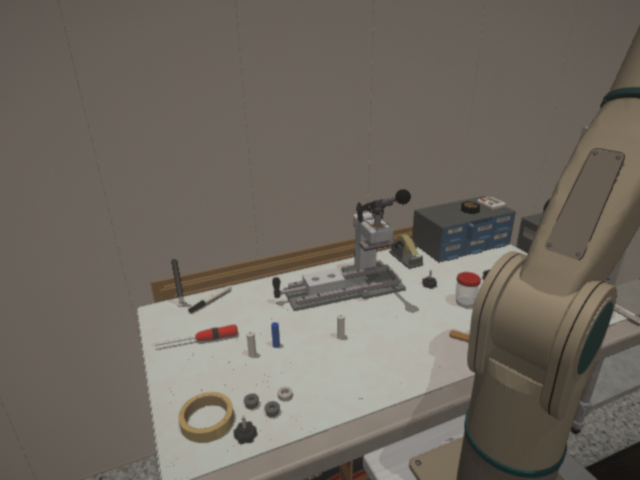

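View pics/top0.png

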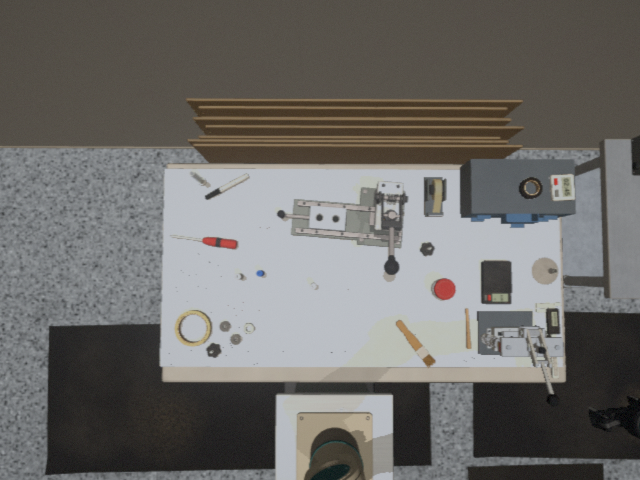

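```bash
cat > h.py <<'E'
from cell import *
import numpy as np, cv2
def world(d,u,v,z):
    c=np.linalg.inv(d["K"])@np.array([u,v,1.0])*z
    return d["R"].T@(c-d["t"])
def onplane(d,u,v,h):
    c=d["R"].T@(np.linalg.inv(d["K"])@np.array([u,v,1.0])); o=-d["R"].T@d["t"]
    return o+c*(h-o[2])/c[2]
def proj(d,X):
    c=d["K"]@(d["R"]@np.array(X,float)+d["t"]); return c[:2]/c[2]
def cloud(d,mask):
    vs,us=np.nonzero(mask&(d["z_map"]>0)); z=d["z_map"][vs,us]
    c=np.linalg.inv(d["K"])@np.vstack([us*z,vs*z,z]).astype(float)
    return (d["R"].T@(c-np.array(d["t"])[:,None])).T
E
python3 - <<'E'
from h import *
for n in("top","scene"):
    d=get_image(n)
    im=d["image"]
    for q in("post_0","press","shuttle","bore_in","shuttle_knob","ball","ram","jar","star_knob","driver","lever"):
        for r in outline_of(d,q)[:5]:
            P=cloud(d,r["mask"])
            print(n,q,round(r["score"],2),np.round(r["box"]).astype(int).tolist(),r["mask"].sum(), np.round(np.median(P,0)).tolist() if len(P) else None, np.round(np.percentile(P,98,axis=0)).tolist() if len(P) else None)
    cv2.imwrite(f"pics/{n}_a.png",cv2.resize(im[160:310,220:420] if n=="top" else im[180:370,230:430],None,fx=4 if n=="top" else 3,fy=4 if n=="top" else 3,interpolation=cv2.INTER_CUBIC))
E
```

```text
top post_0 0.4 [233, 273, 244, 280] 42 [470.0, 254.0, 56.0] [478.0, 263.0, 64.0]
top post_0 0.39 [252, 266, 264, 277] 52 [479.0, 198.0, 58.0] [489.0, 213.0, 63.0]
top press 0.61 [280, 182, 410, 273] 5568 [623.0, -83.0, 32.0] [702.0, 115.0, 309.0]
top shuttle 0.95 [278, 207, 347, 230] 977 [630.0, 28.0, 51.0] [656.0, 145.0, 74.0]
top bore_in 0.97 [276, 210, 343, 230] 899 [629.0, 26.0, 51.0] [655.0, 142.0, 74.0]
top shuttle_knob 0.95 [277, 204, 346, 233] 927 [630.0, 28.0, 51.0] [656.0, 145.0, 74.0]
top ball 0.76 [388, 255, 400, 276] 217 [495.0, -118.0, 309.0] [518.0, -103.0, 318.0]
top ball 0.16 [428, 277, 455, 300] 423 [438.0, -288.0, 75.0] [464.0, -263.0, 82.0]
top ram 0.46 [371, 212, 400, 229] 200 [615.0, -122.0, 222.0] [632.0, -88.0, 251.0]
top jar 0.82 [428, 278, 453, 302] 426 [440.0, -287.0, 75.0] [464.0, -263.0, 82.0]
top star_knob 0.53 [420, 245, 437, 257] 136 [546.0, -255.0, 18.0] [562.0, -241.0, 42.0]
top driver 0.89 [172, 236, 240, 247] 347 [564.0, 318.0, 22.0] [578.0, 434.0, 31.0]
top lever 0.9 [380, 199, 402, 276] 647 [555.0, -123.0, 267.0] [624.0, -104.0, 316.0]
scene post
[... 402 characters left out ...]
4.0, 70.0]
scene shuttle 0.71 [272, 267, 346, 301] 1070 [624.0, 43.0, 48.0] [657.0, 155.0, 72.0]
scene bore_in 0.9 [270, 269, 347, 297] 1106 [626.0, 44.0, 46.0] [695.0, 154.0, 67.0]
scene shuttle_knob 0.75 [272, 269, 346, 294] 1034 [623.0, 43.0, 48.0] [656.0, 154.0, 69.0]
scene ball 0.76 [394, 188, 412, 204] 195 [484.0, -108.0, 301.0] [500.0, -98.0, 313.0]
scene ram 0.64 [361, 208, 392, 252] 354 [605.0, -117.0, 127.0] [633.0, -82.0, 221.0]
scene jar 0.86 [456, 272, 485, 307] 754 [424.0, -273.0, 53.0] [463.0, -258.0, 76.0]
scene driver 0.87 [158, 327, 237, 341] 459 [555.0, 320.0, 19.0] [570.0, 369.0, 27.0]
scene lever 0.91 [362, 188, 414, 211] 470 [555.0, -111.0, 264.0] [1016.0, -98.0, 312.0]
```

View pics/top_a.png

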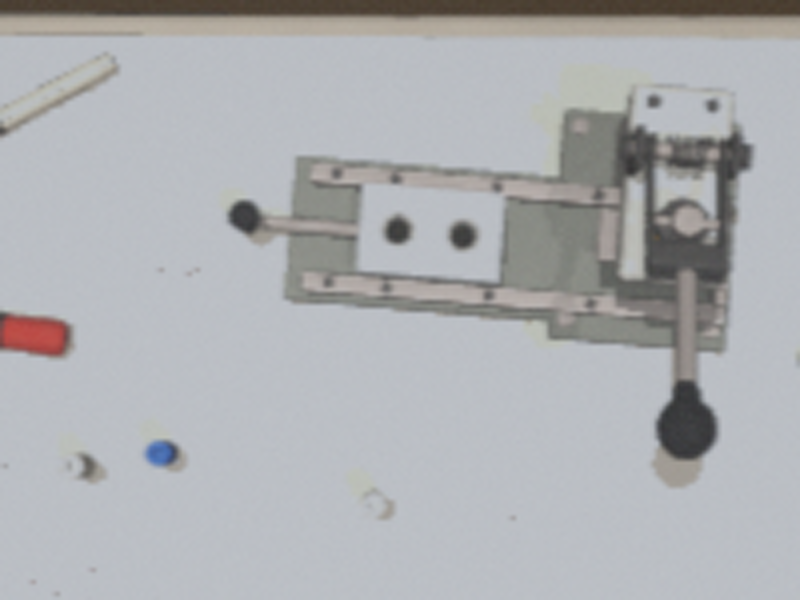

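View pics/scene_a.png

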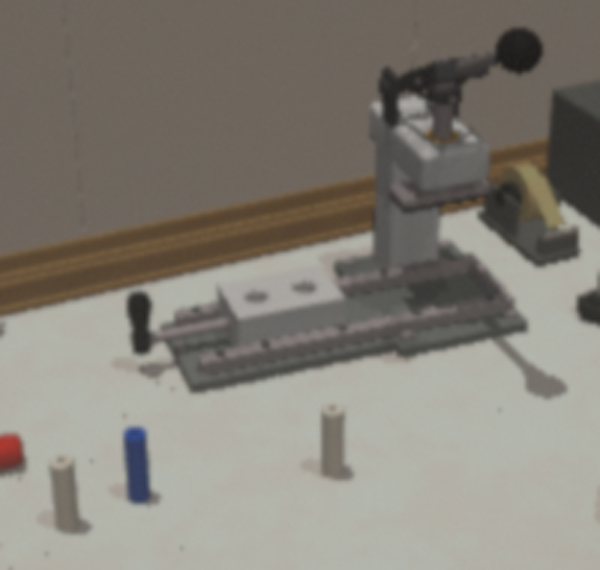

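```bash
cat > loc.py <<'E'
from h import *
from scipy.optimize import minimize, least_squares
def hull(d,x,y,h=60,r=8.5,z0=0):
    a=np.linspace(0,2*np.pi,40,endpoint=False)
    P=[proj(d,(x+r*np.cos(t),y+r*np.sin(t),z)) for t in a for z in(z0,z0+h)]
    return cv2.convexHull(np.array(P,np.float32))[:,0]
def render(d,x,y,box,S=8,**k):
    l,t,r,b=box
    H=(hull(d,x,y,**k)-[l-.5,t-.5])*S
    m=np.zeros(((b-t)*S,(r-l)*S),np.uint8); cv2.fillPoly(m,[np.round(H*16).astype(np.int32)],1,shift=4)
    return cv2.resize(m.astype(np.float32),(r-l,b-t),interpolation=cv2.INTER_AREA)
def fitpost(d,x,y,**k):
    # correlate hull edge with colour: maximise explained variance with in/out linear model
    c=proj(d,(x,y,30)).round().astype(int); l,t,r,b=c[0]-16,c[1]-22,c[0]+16,c[1]+22
    im=d["image"][t:b,l:r].astype(float)
    def cost(p):
        m=render(d,p[0],p[1],(l,t,r,b),**k)
        w=(cv2.dilate(m,np.ones((7,7)))>0)
        A=np.c_[m[w],np.ones(w.sum())]; res=0
        s,rr,_,_=np.linalg.lstsq(A,im[w],rcond=None)
        return rr.sum()/ ((im[w]-im[w].mean(0))**2).sum()
    best=min(((cost((x+i,y+j)),x+i,y+j) for i in range(-16,17,2) for j in range(-16,17,2)))
    o=minimize(cost,best[1:],method="Nelder-Mead",options=dict(xatol=.05,initial_simplex=[best[1:],(best[1]+1.5,best[2]),(best[1],best[2]+1.5)]))
    return o.x,o.fun
E
python3 - <<'E'
from loc import *
for n in("top","scene"):
    d=get_image(n); print(n,"cam",np.round(-d["R"].T@d["t"]))
    for g in((470,261),(440,64),(479,204)):
        x,f=fitpost(d,*g); print(n,np.round(x,1),round(f,2))
    if n=="scene":
        for r in outline_of(d,"post_0"):
            P=cloud(d,cv2.erode(r["mask"].astype(np.uint8),np.ones((1,3)))>0); P=P[(P[:,2]>8)&(P[:,2]<56)]
            cam=-d["R"].T@d["t"]; 
            o=least_squares(lambda p:np.hypot(P[:,0]-p[0],P[:,1]-p[1])-8.5,P.mean(0)[:2]+[6,-3],loss="soft_l1"); print("depthfit",o.x,o.cost/len(P))
    # dark bore blobs
    g=d["image"].max(2).astype(float)
    c=proj(d,(630,20,52)); print(np.round(c,1))
    a=(slice(205,232),slice(305,352)) if n=="top" else (slice(265,300),slice(300,350))
    print(g[a].astype(int)[::1,::1] if n=="top" else "")
E
```

```text
top cam [ 482.   47. 1509.]
top [468.2 251.3] 0.45
top [442.4  50.3] 0.63
top [478.3 199.8] 0.13
[327.  216.6]
[[176 178 176 ... 171 170 166]
 [115 113 112 ... 177 177 175]
 [138 138 135 ... 179 179 178]
 ...
 [172 173 172 ... 143 143 142]
 [176 175 175 ... 142 141 141]
 [179 179 180 ... 138 142 140]]
scene cam [-324.  430.  679.]
scene [464.8 262.8] 0.25
scene [441.   62.7] 0.25
scene [476.8 204.9] 0.1
depthfit [478.93504696 204.20813932] 0.6679535537969812
depthfit [445.24857806  60.78508562] 0.5296405948662632
depthfit [470.12878457 261.85677889] 0.4643925808072692
[323.8 275.3]
```

Run:
```python
from loc import *
rows=[]
for n in("top","scene"):
    d=get_image(n); t=[]
    for g in((465,261),(441,63),(477,204)):
        c=proj(d,(*g,30)).round().astype(int); s=8
        l,tt=c[0]-16,c[1]-20
        im=cv2.resize(d["image"][tt:tt+40,l:l+32],None,fx=s,fy=s,interpolation=cv2.INTER_CUBIC)
        for col,p in(((0,255,0),g),):
            H=(hull(d,*p)-[l-.5,tt-.5])*s
            cv2.polylines(im,[H.astype(np.int32)],True,col,1)
        t.append(im)
    rows.append(np.hstack(t))
cv2.imwrite("pics/ov1.png",np.vstack(rows))
```

```text
(no output)
```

View pics/ov1.png

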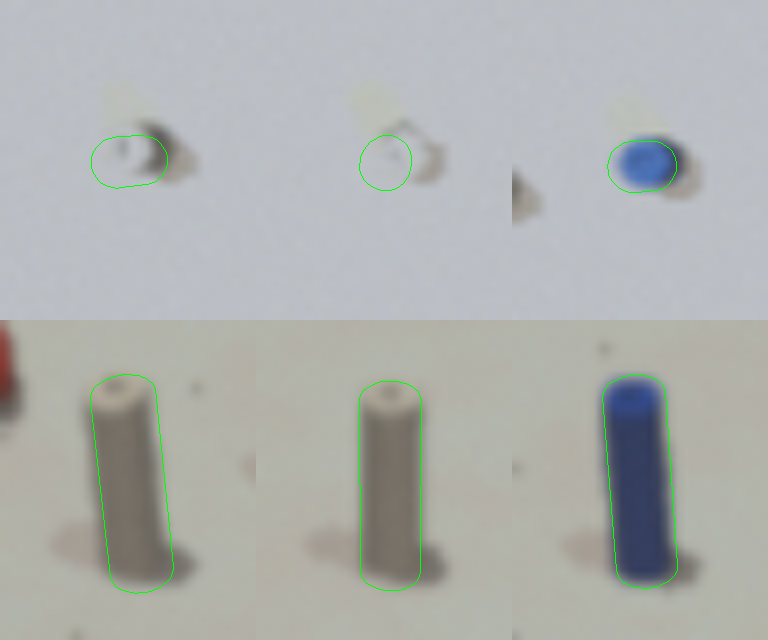

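Run:
```python
from loc import *
for n in("top","scene"):
    d=get_image(n)
    g=d["image"].max(2).astype(np.float32)
    pts=[]
    for b in((628,40),(625,-4)):
        c=proj(d,(*b,52)).round().astype(int)
        w=6 if n=="top" else 9; hh=6 if n=="top" else 6
        a=g[c[1]-hh:c[1]+hh+1,c[0]-w:c[0]+w+1]; print(n,b,c); print(a.astype(int))
```

```text
top (628, 40) [320 217]
[[196 195 196 196 197 197 195 197 196 196 195 196 196]
 [195 195 194 195 194 193 193 196 196 196 196 195 197]
 [195 195 194 188 172 156 166 188 195 196 196 195 196]
 [195 193 180 159 131 114 128 155 180 194 196 196 196]
 [196 188 160 111  85  78  82 114 154 185 195 196 196]
 [193 175 137  85  66  64  68  80 122 170 194 197 195]
 [190 166 120  73  64  65  63  74 119 168 194 197 197]
 [191 171 121  70  63  69  65  74 128 176 196 196 197]
 [194 182 139  84  69  65  68  87 139 181 193 196 196]
 [196 191 171 136 105  93 110 144 181 193 196 196 196]
 [197 196 194 188 177 170 175 183 194 195 196 196 196]
 [195 198 197 196 195 194 194 196 196 196 196 198 196]
 [196 196 196 197 195 197 196 196 197 196 197 195 195]]
top (625, -4) [336 219]
[[196 196 197 195 196 195 194 195 196 195 197 196 196]
 [195 195 196 193 187 182 185 190 194 196 196 195 195]
 [195 196 189 169 144 135 137 161 180 194 196 196 197]
 [194 190 170 132 101  87  95 119 149 176 194 196 196]
 [195 183 143  90  66  64  67  85 116 160 190 194 196]
 [196 184 141  76  65  66  65  72 103 152 184 195 195]
 [195 
[... 1839 characters left out ...]
 167 167 167 167 170 171 170 170 168 161 149
  122]
 [170 170 170 166 165 162 157 149 153 152 160 167 169 170 170 168 160 148
  132]
 [170 170 166 154 149 142 132 125 129 130 142 158 167 171 170 169 165 153
  137]
 [170 169 164 142 125 117 112 110 111 110 122 148 164 170 171 170 169 161
  141]
 [170 169 164 147 126 115 113 113 111 111 121 149 166 170 170 170 170 167
  153]
 [169 170 166 161 152 142 136 133 133 135 147 161 169 171 170 170 171 170
  163]
 [168 169 169 167 166 162 160 158 158 159 165 168 169 171 171 170 169 167
  163]
 [168 169 170 169 169 169 168 168 168 168 170 170 168 166 164 163 160 154
  148]
 [169 169 170 169 170 170 169 167 166 164 162 159 155 148 145 140 133 128
  123]]
```

```bash
cat > press.py <<'E'
from loc import *
def bores(d,n,gs=((628,40),(625,-4))):
    g=d["image"].max(2).astype(np.float32); out=[]
    for b in gs:
        c=proj(d,(*b,52)).round().astype(int)
        for _ in range(3):
            w,hh=(6,6) if n=="top" else (8,4)
            a=g[c[1]-hh:c[1]+hh+1,c[0]-w:c[0]+w+1]
            m=np.clip(np.percentile(a,80)-8-a,0,40)
            vs,us=np.mgrid[-hh:hh+1,-w:w+1]
            u,v=c[0]+(m*us).sum()/m.sum(),c[1]+(m*vs).sum()/m.sum()
            c=np.array([u,v]).round().astype(int)
        out.append(onplane(d,u,v,52))
    return np.array(out)
E
python3 - <<'E'
from press import *
for n in("top","scene"):
    d=get_image(n); B=bores(d,n); v=B[0]-B[1]
    print(n,np.round(B,1).tolist(),"dist",np.linalg.norm(v),"yaw",np.arctan2(-v[0],v[1]))
    m=outline_of(d,"shuttle")
    P=cloud(d,m[0]["mask"]); Q=P[(abs(P[:,2]-51)<4)][:,:2]
    r=cv2.minAreaRect(Q.astype(np.float32)); print(r)
    K=P[P[:,2]>62]; print("knob",K.mean(0),len(K))
    m=outline_of(d,"ball")[0]["mask"]; vs,us=np.nonzero(m); print("ball px",us.mean(),vs.mean(),onplane(d,us.mean(),vs.mean(),297))
    # ball: dark circle
E
```

```text
top [[628.9, 41.5, 52.0], [625.4, -2.5, 52.0]] dist 44.09029232390776 yaw -0.07981720856627174
((627.1532592773438, 18.884126663208008), (95.62651062011719, 60.397125244140625), 85.27733612060547)
knob [636.00074946 142.83392111  73.8803987 ] 52
ball px 391.5263157894737 265.7751196172249 [ 495.82684658 -119.53620364  297.        ]
scene [[623.3, 47.7, 52.0], [621.9, 3.0, 52.0]] dist 44.747123426020316 yaw -0.03312418424236255
((629.9129638671875, 65.61968231201172), (182.05259704589844, 66.90135955810547), 86.36875915527344)
knob [632.02303836 149.7444493   69.68748907] 53
ball px 402.46192893401013 196.16751269035532 [ 492.79175882 -114.1878468   297.        ]
```

Run:
```python
from loc import *
d=get_image("top")
P=cloud(d,np.ones((480,640),bool))
for x0 in range(100,520,40):
    print(x0,[ (lambda q:int(np.percentile(q[:,2],99)) if len(q) else -1)(P[(P[:,0]>=x0)&(P[:,0]<x0+40)&(P[:,1]>=y0)&(P[:,1]<y0+40)]) for y0 in range(-720,120,40)])
print(list(range(-720,120,40)))
cv2.imwrite("pics/tr.png",cv2.resize(d["image"][290:440,440:640],None,fx=4,fy=4))
```

```text
100 [-1, -1, -1, -1, -1, -1, -1, -1, -1, -1, -1, -1, -1, -1, 9, 10, 14, 14, 17, 13, 11]
140 [-1, -1, 394, 407, 348, -12, -12, -10, -9, -9, -8, -8, -8, -1, 9, 6, 5, 6, 6, 8, 7]
180 [-1, 314, 399, 409, 3, 2, 327, 2, 2, 4, 3, 3, 3, 1, 2, 3, 3, 3, 3, 2, 3]
220 [-1, -8, 11, 13, 8, 7, 304, 8, 8, 8, 7, 17, 12, 6, 7, 7, 7, 7, 6, 8, 6]
260 [-1, -6, 2, -1, 210, 268, 272, 208, 207, 8, 9, 16, 16, 7, 7, 7, 7, 7, 8, 7, 7]
300 [-1, -12, 17, 19, 213, 245, 266, 212, 208, 7, 7, 7, 16, 15, 7, 7, 8, 8, 8, 8, 7]
340 [-1, -7, 18, 19, 25, 222, 220, 210, 25, 10, 7, 8, 8, 15, 7, 7, 6, 7, 6, 7, 7]
380 [-1, -11, 13, 12, 8, 18, 22, 22, 8, 7, 80, 73, 8, 6, 8, 7, 8, 7, 8, 8, 8]
420 [-1, -9, 7, 13, 10, 27, 29, 29, 9, 6, 83, 81, 8, 8, 8, 8, 7, 8, 6, 64, 7]
460 [-1, -10, 24, 67, 18, 26, 31, 29, 7, 7, 80, 74, 8, 7, 316, 316, 8, 7, 8, 6, 7]
500 [-1, -10, 17, 28, 9, 24, 29, 28, 9, 7, 8, 22, 9, 7, 311, 312, 8, 7, 6, 7, 6]
[-720, -680, -640, -600, -560, -520, -480, -440, -400, -360, -320, -280, -240, -200, -160, -120, -80, -40, 0, 40, 80]
```

View pics/tr.png

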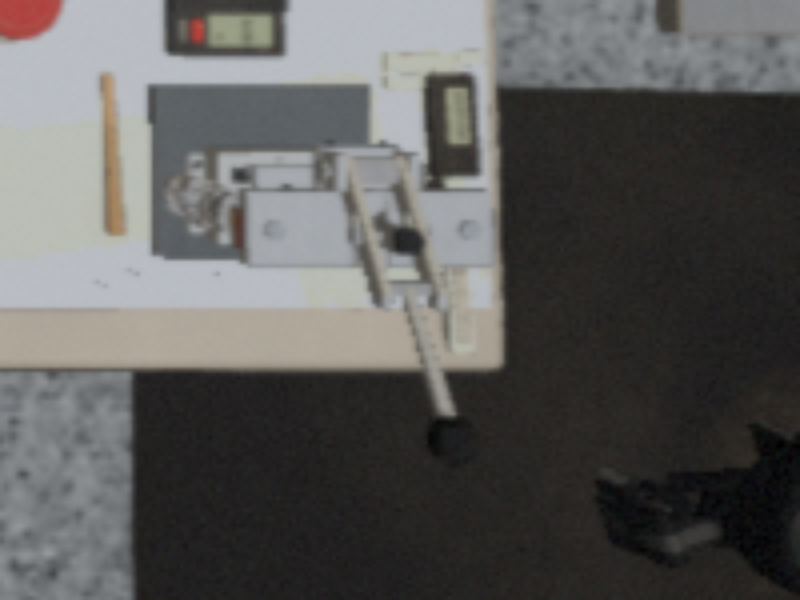

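```bash
cat > plan.py <<'E'
from h import *
def plan(wps,yaw=None,step=.04,turn=.12,claw=1):
    s=read_state(); p=np.array(s["eef_pos"]); y=s["tool_rot"][2]; rows=[]
    print("at",np.round(p,1),np.round(s["tool_rot"],3),"f",np.round(s["force"],1),"w",round(s["width"],1),"t",round(s["clock"],2))
    for w in wps:
        w=np.array(w,float); n=max(1,int(np.ceil(np.linalg.norm(w-p)/1000/step))); 
        st=(w-p)/n/1000
        for i in range(n):
            c,sn=np.cos(y),np.sin(y)
            t=[c*st[0]+sn*st[1], sn*st[0]-c*st[1], -st[2]]
            r=0
            if yaw is not None: r=float(np.clip(y-yaw,-turn,turn))
            rows.append([claw]+[round(float(v),4) for v in t]+[round(r,3)]); y-=r
        p=w
    while yaw is not None and abs(y-yaw)>.004:
        r=float(np.clip(y-yaw,-turn,turn)); rows.append([claw,0,0,0,round(r,3)]); y-=r
    for i in range(0,len(rows),12): print(str(rows[i:i+12]).replace(" ",""))
E
python3 - <<'E'
from plan import *
plan([(180,-624,430),(330,-380,430),(430,-230,430),(443,60,430)],yaw=1.491)
E
```

```text
at [ 180.2 -624.6  231.3] [ 3.142 -0.     0.281] f [ 0.7 -0.3  0.3] w 85.2 t 2.0
[[1,-0.0,-0.0001,-0.0397,-0.12],[1,0.0,-0.0001,-0.0397,-0.12],[1,0.0,-0.0001,-0.0397,-0.12],[1,0.0,-0.0001,-0.0397,-0.12],[1,0.0001,-0.0001,-0.0397,-0.12],[1,0.0355,-0.005,-0.0,-0.12],[1,0.0358,-0.0007,-0.0,-0.12],[1,0.0356,0.0036,-0.0,-0.12],[1,0.0349,0.0079,-0.0,-0.12],[1,0.0337,0.012,-0.0,-0.12],[1,0.0321,0.0159,-0.0,-0.01],[1,0.0319,0.0163,-0.0,0.0]]
[[1,0.0319,0.0163,-0.0,0.0],[1,0.0315,0.0175,-0.0,0.0],[1,0.0315,0.0175,-0.0,0.0],[1,0.0315,0.0175,-0.0,0.0],[1,0.0315,0.0175,-0.0,0.0],[1,0.0315,0.0175,-0.0,0.0],[1,0.0363,-0.0013,-0.0,0.0],[1,0.0363,-0.0013,-0.0,0.0],[1,0.0363,-0.0013,-0.0,0.0],[1,0.0363,-0.0013,-0.0,0.0],[1,0.0363,-0.0013,-0.0,0.0],[1,0.0363,-0.0013,-0.0,0.0]]
[[1,0.0363,-0.0013,-0.0,0.0],[1,0.0363,-0.0013,-0.0,0.0]]
```

Emit:
{"op": "send_rows", "data": {
  "rows": [
    [1,0,0,-0.04,0],
    [1,0,0,-0.04,0],
    [1,0,0,-0.04,0],
    [1,0,0,-0.04,0],
    [1,0,0,-0.04,0]
  ]
}}

```text
clock: 2.42
eef_pos: [178.8, -619.6, 427.1]
tool_rot: [-3.116, 0.001, 0.281]
force: [1.5, -1.7, -0.1]
width: 85.5
```

Emit:
{"op": "send_rows", "data": {
  "rows": [
    [1,0.0355,-0.005,0,-0.12],
    [1,0.0358,-0.0007,0,-0.12],
    [1,0.0356,0.0036,0,-0.12],
    [1,0.0349,0.0079,0,-0.12],
    [1,0.0337,0.012,0,-0.12]
  ]
}}

```text
clock: 2.83
eef_pos: [336.3, -554.9, 441.4]
tool_rot: [-3.139, 0.008, 0.882]
force: [0.3, -0.4, 0.3]
width: 85.4
```

Run:
```python
from plan import *
plan([(430,-230,430),(443,60,430)],yaw=1.491)
```

```text
at [ 336.3 -554.9  441.4] [-3.139  0.008  0.882] f [ 0.3 -0.4  0.3] w 85.4 t 2.83
[[1,0.0345,-0.0149,0.0013,-0.12],[1,0.036,-0.0107,0.0013,-0.12],[1,0.037,-0.0063,0.0013,-0.12],[1,0.0375,-0.0018,0.0013,-0.12],[1,0.0375,0.0027,0.0013,-0.12],[1,0.0369,0.0072,0.0013,-0.009],[1,0.0368,0.0075,0.0013,0.0],[1,0.0368,0.0075,0.0013,0.0],[1,0.0368,0.0075,0.0013,0.0],[1,0.0363,-0.0013,-0.0,0.0],[1,0.0363,-0.0013,-0.0,0.0],[1,0.0363,-0.0013,-0.0,0.0]]
[[1,0.0363,-0.0013,-0.0,0.0],[1,0.0363,-0.0013,-0.0,0.0],[1,0.0363,-0.0013,-0.0,0.0],[1,0.0363,-0.0013,-0.0,0.0],[1,0.0363,-0.0013,-0.0,0.0]]
```

Emit:
{"op": "send_rows", "data": {
  "rows": [
    [1,0.0345,-0.0149,0.0013,-0.12],
    [1,0.036,-0.0107,0.0013,-0.12],
    [1,0.037,-0.0063,0.0013,-0.12],
    [1,0.0375,-0.0018,0.0013,-0.12],
    [1,0.0375,0.0027,0.0013,-0.12],
    [1,0.0369,0.0072,0.0013,-0.009],
    [1,0.0368,0.0075,0.0013,0],
    [1,0.0368,0.0075,0.0013,0],
    [1,0.0368,0.0075,0.0013,0],
    [1,0.0363,-0.0013,0,0],
    [1,0.0363,-0.0013,0,0],
    [1,0.0363,-0.0013,0,0]
  ]
}}

```text
clock: 3.83
eef_pos: [433.0, -99.6, 424.0]
tool_rot: [-3.141, 0.006, 1.524]
force: [1.7, -0.1, 0.1]
width: 85.5
```

Run:
```python
from plan import *
plan([(443,60,250),(443,60,110)],yaw=1.491)
```

```text
at [433.  -99.6 424. ] [-3.141  0.006  1.524] f [ 1.7 -0.1  0.1] w 85.5 t 3.83
[[1,0.0266,0.0004,0.029,0.033],[1,0.0266,-0.0005,0.029,0.0],[1,0.0266,-0.0005,0.029,0.0],[1,0.0266,-0.0005,0.029,0.0],[1,0.0266,-0.0005,0.029,0.0],[1,0.0266,-0.0005,0.029,0.0],[1,0.0,0.0,0.035,0.0],[1,0.0,0.0,0.035,0.0],[1,0.0,0.0,0.035,0.0],[1,0.0,0.0,0.035,0.0]]
```

Emit:
{"op": "send_rows", "data": {
  "rows": [
    [1,0.0266,0.0004,0.029,0.033],
    [1,0.0266,-0.0005,0.029,0],
    [1,0.0266,-0.0005,0.029,0],
    [1,0.0266,-0.0005,0.029,0],
    [1,0.0266,-0.0005,0.029,0],
    [1,0.0266,-0.0005,0.029,0],
    [1,0,0,0.035,0],
    [1,0,0,0.035,0],
    [1,0,0,0.035,0],
    [1,0,0,0.015,0],
    [1,0,0,0,0]
  ]
}}

```text
clock: 4.75
eef_pos: [450.2, 77.6, 124.1]
tool_rot: [3.119, 0.001, 1.506]
force: [-0.4, -0.3, 0.2]
width: 85.2
```

Run:
```python
from plan import *
for n in("scene","top"):
    d=get_image(n); c=proj(d,(443,60,60)).astype(int)
    l,t=max(c[0]-50,0),max(c[1]-45,0)
    cv2.imwrite(f"pics/{n}_b.png",cv2.resize(d["image"][t:t+90,l:l+100],None,fx=6,fy=6,interpolation=cv2.INTER_CUBIC))
plan([(443,60,80),(443,60,30)],yaw=1.491,step=.025)
```

```text
at [451.6  77.8 126.5] [3.115e+00 1.000e-03 1.505e+00] f [ 0.2 -0.3  0.5] w 85.5 t 4.85
[[1,-0.0061,-0.0025,0.0155,0.014],[1,-0.0061,-0.0024,0.0155,0.0],[1,-0.0061,-0.0024,0.0155,0.0],[1,0.0,0.0,0.025,0.0],[1,0.0,0.0,0.025,0.0]]
```

View pics/scene_b.png

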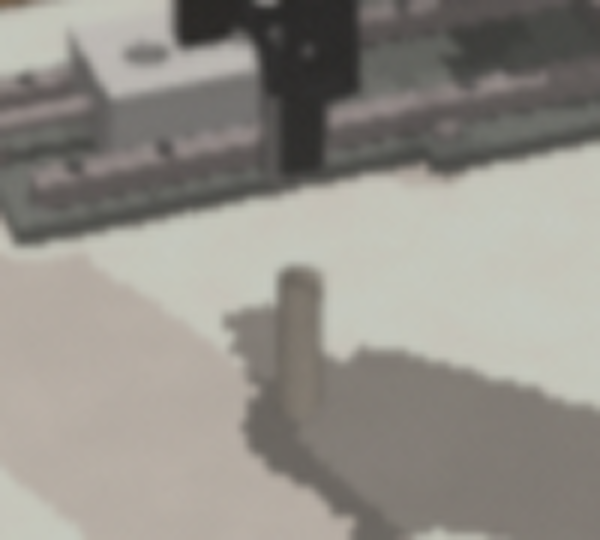

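View pics/top_b.png

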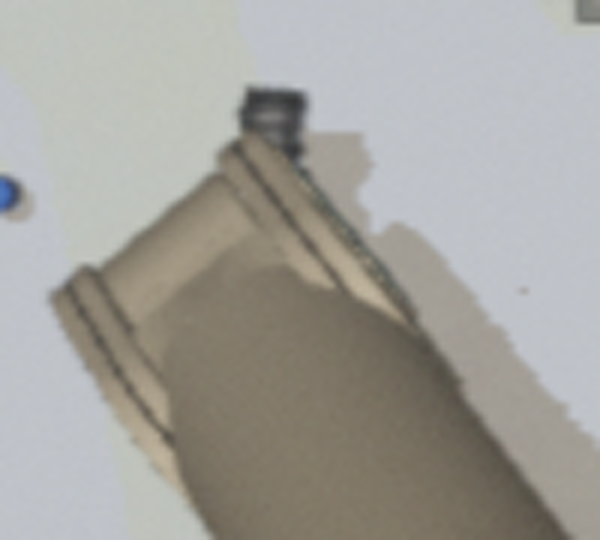

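Emit:
{"op": "send_rows", "data": {
  "rows": [
    [1,-0.009,-0.004,0.012,0.014],
    [1,-0.006,-0.0024,0.01,0],
    [1,0,0,0.01,0],
    [1,0,0,0,0]
  ]
}}

```text
clock: 5.18
eef_pos: [451.3, 63.5, 100.2]
tool_rot: [3.101, -0.004, 1.488]
force: [-0.3, -0.2, -0.7]
width: 85.2
```

Run:
```python
from plan import *
plan([(443,60,80),(443,60,30)],yaw=1.491,step=.025)
```

```text
at [451.3  63.5 100.2] [ 3.101 -0.004  1.488] f [-0.3 -0.2 -0.7] w 85.2 t 5.18
[[1,-0.0042,-0.008,0.0202,-0.003],[1,0.0,0.0,0.025,0.0],[1,0.0,0.0,0.025,0.0]]
```

Run:
```python
from h import *
s=read_state(); print(np.round(s["qpos"],3),np.round(s["qd"],3),np.round(s["tau"],1),s["torque"])
```

```text
[ 0.014  0.587 -0.317  2.194  0.504  0.387 -0.801] [ 0.031 -0.062 -0.021 -0.02  -0.02   0.038  0.027] [ -0.3 -42.   -2.4  -8.6   0.2  -0.4  -0.2] [-0.01918431  0.07864729 -0.03487066]
```

Emit:
{"op": "send_rows", "data": {
  "rows": [
    [1,0,-0.008,0,0],
    [1,0,0,0,0],
    [1,0,0,0,0]
  ]
}}

```text
clock: 5.43
eef_pos: [445.6, 64.4, 103.7]
tool_rot: [3.093, -0.005, 1.487]
force: [0.7, -0.1, 0.0]
width: 85.5
```

Run:
```python
from h import *
s=read_state(); print(np.round(s["qpos"],3),np.round(s["qd"],3),np.round(s["tau"],1),s["tool_rot"],s["eef_pos"])
```

```text
[ 0.006  0.573 -0.312  2.213  0.507  0.373 -0.811] [ 0.003 -0.029 -0.013  0.02  -0.009  0.013  0.001] [  0.  -41.6  -2.4  -8.2   0.1  -0.1  -0. ] [ 3.09318909 -0.00520214  1.48683039] [445.60269295  64.44005583 103.70286897]
```

Emit:
{"op": "send_rows", "data": {
  "rows": [
    [1,0,0,-0.03,0],
    [1,0,0,-0.03,0],
    [1,0,0,-0.03,0]
  ]
}}

```text
clock: 5.68
eef_pos: [437.9, 64.6, 193.8]
tool_rot: [3.103, -0.003, 1.489]
force: [1.0, -0.1, -0.7]
width: 85.1
```

Emit:
{"op": "send_rows", "data": {
  "rows": [
    [1,0,0,0,0]
  ]
}}

```text
clock: 5.77
eef_pos: [440.7, 65.8, 198.8]
tool_rot: [3.094, -0.005, 1.49]
force: [0.3, 0.8, 0.1]
width: 85.6
```

Emit:
{"op": "send_rows", "data": {
  "rows": [
    [1,0,0,0,0],
    [1,0,0,0,0]
  ]
}}

```text
clock: 5.93
eef_pos: [442.0, 65.8, 201.2]
tool_rot: [3.088, -0.006, 1.489]
force: [-0.9, -0.7, -0.3]
width: 85.3
```

Emit:
{"op": "send_rows", "data": {
  "rows": [
    [1,0,0,0,0],
    [1,0,0,0,0],
    [1,0,0,0,0],
    [1,0,0,0,0]
  ]
}}

```text
clock: 6.27
eef_pos: [440.4, 65.5, 199.0]
tool_rot: [3.092, -0.005, 1.49]
force: [-0.6, 0.3, -0.6]
width: 85.3
```

Run:
```python
from h import *
s=read_state(); print(np.round(s["qpos"],4),np.round(s["qd"],3),np.round(s["tau"],1),s["tool_rot"],s["eef_pos"])
```

```text
[ 0.1458  0.4026 -0.4898  2.1329  0.3439  0.6291 -0.6638] [-0.006  0.015  0.001  0.007  0.004 -0.003 -0.004] [  0.1 -36.7  -3.2 -14.    0.1  -0.2   0. ] [ 3.0919815  -0.00470045  1.4898009 ] [440.4220364   65.50788322 199.00350298]
```

Emit:
{"op": "send_rows", "data": {
  "rows": [
    [1,0,0,0.02,0],
    [1,0,0,0.02,0],
    [1,0,0,0.02,0]
  ]
}}

```text
clock: 6.52
eef_pos: [446.0, 66.3, 139.2]
tool_rot: [3.086, -0.007, 1.489]
force: [0.1, -0.4, -0.9]
width: 85.5
```

Emit:
{"op": "send_rows", "data": {
  "rows": [
    [1,0,0,0.01,0]
  ]
}}

```text
clock: 6.6
eef_pos: [445.5, 66.1, 127.0]
tool_rot: [3.089, -0.006, 1.49]
force: [-0.0, -0.4, -0.2]
width: 85.3
```

Emit:
{"op": "send_rows", "data": {
  "rows": [
    [1,0,0,0.003,0]
  ]
}}

```text
clock: 6.68
eef_pos: [444.4, 66.0, 122.0]
tool_rot: [3.093, -0.005, 1.49]
force: [0.1, 0.1, 0.0]
width: 85.3
```

Emit:
{"op": "send_rows", "data": {
  "rows": [
    [1,0,0.03,0,0],
    [1,0,0.03,0,0],
    [1,0,0.02,0,0],
    [1,0,0.01,0,0],
    [1,0,0,0,0]
  ]
}}

```text
clock: 7.1
eef_pos: [533.1, 58.8, 122.9]
tool_rot: [3.104, -0.002, 1.494]
force: [0.0, 1.2, 0.2]
width: 85.4
```

Emit:
{"op": "send_rows", "data": {
  "rows": [
    [1,0,-0.01,0,0],
    [1,0,-0.02,0,0],
    [1,0,-0.03,0,0],
    [1,0,-0.03,0,0]
  ]
}}

```text
clock: 7.43
eef_pos: [442.4, 66.2, 118.9]
tool_rot: [3.1, -0.006, 1.489]
force: [-0.0, 0.2, -0.1]
width: 85.3
```

Emit:
{"op": "send_rows", "data": {
  "rows": [
    [1,0,0,0,0]
  ]
}}

```text
clock: 7.52
eef_pos: [433.0, 65.3, 118.4]
tool_rot: [3.109, -0.002, 1.492]
force: [-2.9, 0.7, -0.6]
width: 85.5
```

Emit:
{"op": "send_rows", "data": {
  "rows": [
    [1,0,0,0,0]
  ]
}}

```text
clock: 7.6
eef_pos: [430.2, 65.3, 118.6]
tool_rot: [3.111, -0.001, 1.494]
force: [1.0, 0.4, 0.2]
width: 85.8
```

Emit:
{"op": "send_rows", "data": {
  "rows": [
    [1,0,0.03,0,0],
    [1,0,0.03,0,0],
    [1,0,0.025,0,0],
    [1,0,0.015,0,0],
    [1,0,0.005,0,0],
    [1,0,-0.01,0,0],
    [1,0,-0.02,0,0],
    [1,0,-0.03,0,0],
    [1,0,-0.03,0,0],
    [1,0,0,0,0],
    [1,0,0,0,0]
  ]
}}

```text
clock: 8.52
eef_pos: [428.7, 62.9, 119.2]
tool_rot: [3.125, 0.004, 1.499]
force: [1.5, 0.5, -0.0]
width: 85.5
```

Emit:
{"op": "send_rows", "data": {
  "rows": [
    [1,0,0.03,0,0],
    [1,0,0.03,0,0],
    [1,0,0.025,0,0],
    [1,0,0.015,0,0],
    [1,0,0.005,0,0],
    [1,0,-0.01,0,0],
    [1,0,-0.02,0,0],
    [1,0,-0.03,0,0],
    [1,0,-0.02,0,0],
    [1,0,0,0,0],
    [1,0,0,0,0]
  ]
}}

```text
clock: 9.43
eef_pos: [438.0, 59.8, 119.2]
tool_rot: [3.139, 0.01, 1.503]
force: [0.0, 0.6, 0.1]
width: 85.6
```

Emit:
{"op": "send_rows", "data": {
  "rows": [
    [1,0,0.005,0.012,0.012],
    [1,0,0,0.02,0],
    [1,0,0,0.02,0],
    [1,0,0,0.02,0],
    [1,0,0,0.008,0],
    [1,0,0,0,0]
  ]
}}

```text
clock: 9.93
eef_pos: [444.4, 59.3, 38.5]
tool_rot: [3.134, 0.008, 1.491]
force: [-0.1, 1.0, 0.4]
width: 85.3
```

Run:
```python
from plan import *
d=get_image("scene"); c=proj(d,(443,60,60)).astype(int)
l,t=max(c[0]-50,0),max(c[1]-45,0)
cv2.imwrite(f"pics/scene_c.png",cv2.resize(d["image"][t:t+90,l:l+100],None,fx=6,fy=6,interpolation=cv2.INTER_CUBIC))
plan([(443,60,30)],yaw=1.491,step=.025)
```

```text
at [444.5  59.4  39.1] [3.133 0.008 1.49 ] f [-0.2  1.2 -0.2] w 85.5 t 9.98
[[1,0.0005,-0.0016,0.0091,-0.001]]
```

View pics/scene_c.png

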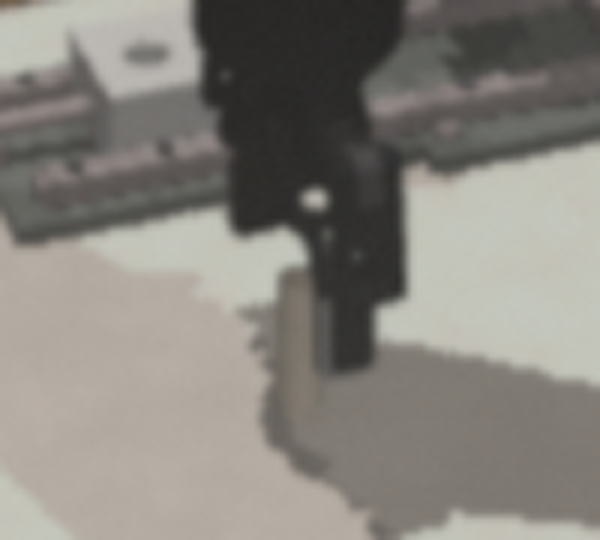

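Run:
```python
from plan import *
d=get_image("scene"); c=proj(d,(443,60,60)).astype(int); l,t=max(c[0]-50,0),max(c[1]-45,0)
for z in (52,39):
  for y in(48.4,70.4): print(z,y,((proj(d,(444.5-42.5,y,z))-[l-.5,t-.5])*6).round())
print(((proj(d,(443,60,60))-[l-.5,t-.5])*6).round(), d["t"])
```

```text
52 48.4 [382. 348.]
52 70.4 [327. 364.]
39 48.4 [381. 377.]
39 70.4 [327. 393.]
[304. 277.] [273.18681993 389.45875911 723.86944214]
```

Emit:
{"op": "send_rows", "data": {
  "rows": [
    [1,0.0015,-0.0016,0.008,0],
    [1,0,0,0.001,0],
    [0.2,0,0,0,0],
    [-0.3,0,0,0,0],
    [-1,0,0,0,0],
    [-1,0,0,0,0],
    [-1,0,0,0,0]
  ]
}}

```text
clock: 10.62
eef_pos: [447.5, 61.3, 35.7]
tool_rot: [3.123, 0.005, 1.489]
force: [-0.2, -0.1, 0.2]
width: 25.5
```

Run:
```python
from plan import *
plan([(443,60,30)],step=.025)
d=get_image("scene"); c=proj(d,(443,60,60)).astype(int)
l,t=max(c[0]-50,0),max(c[1]-45,0)
cv2.imwrite(f"pics/scene_d.png",cv2.resize(d["image"][t:t+90,l:l+100],None,fx=6,fy=6,interpolation=cv2.INTER_CUBIC))
```

```text
at [447.5  61.3  35.7] [3.123 0.005 1.489] f [-0.2 -0.1  0.2] w 25.5 t 10.62
[[1,-0.0017,-0.0043,0.0057,0]]
```

View pics/scene_d.png

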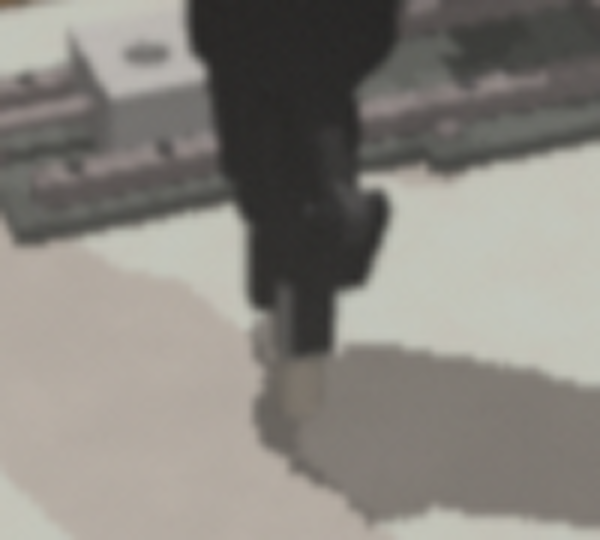

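Emit:
{"op": "send_rows", "data": {
  "rows": [
    [-0.4,0,-0.003,0.005,0],
    [-0.4,0,0,0.002,0],
    [-1,0,0,0.001,0],
    [-1,0,0,0,0],
    [-1,0,0,0,0],
    [-1,0,0,0,0]
  ]
}}

```text
clock: 11.17
eef_pos: [445.5, 61.4, 28.5]
tool_rot: [3.121, 0.004, 1.488]
force: [0.2, 0.5, 0.1]
width: 15.3
```

Run:
```python
from plan import *
plan([(443,60,30)],step=.025)
d=get_image("scene"); c=proj(d,(443,60,60)).astype(int)
l,t=max(c[0]-50,0),max(c[1]-45,0)
cv2.imwrite(f"pics/scene_e.png",cv2.resize(d["image"][t:t+90,l:l+100],None,fx=6,fy=6,interpolation=cv2.INTER_CUBIC))
```

```text
at [445.5  61.4  28.5] [3.121 0.004 1.488] f [0.2 0.5 0.1] w 15.3 t 11.17
[[1,-0.0016,-0.0024,-0.0015,0]]
```

View pics/scene_e.png

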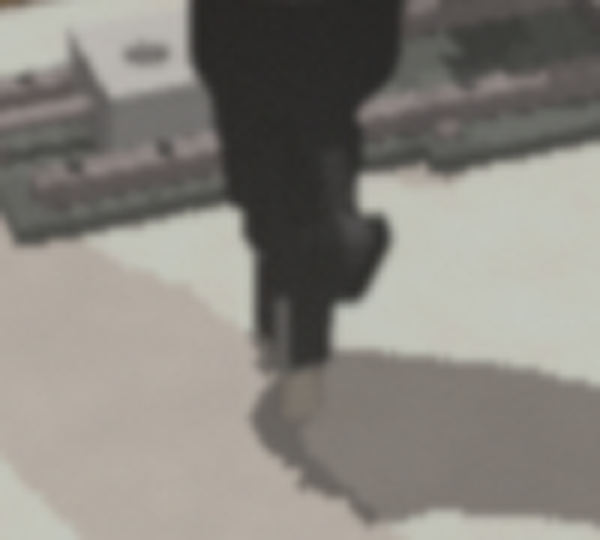

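Emit:
{"op": "send_rows", "data": {
  "rows": [
    [-1,0,0,-0.015,0],
    [-1,0,0,-0.025,0],
    [-1,0,0,-0.025,0],
    [-1,0,0,-0.015,0],
    [-1,0,0,-0.007,0],
    [-1,0,0,0,0]
  ]
}}

```text
clock: 11.72
eef_pos: [442.3, 62.0, 117.8]
tool_rot: [3.125, 0.006, 1.489]
force: [0.3, 0.4, -0.0]
width: 15.4
```

Run:
```python
from plan import *
plan([(626,0.5,120)],yaw=1.491,step=.032,claw=-1)
```

```text
at [442.3  62.  117.8] [3.125 0.006 1.489] f [ 0.3  0.4 -0. ] w 15.4 t 11.72
[[-1,-0.0066,0.0269,-0.0003,-0.002],[-1,-0.0067,0.0269,-0.0003,0.0],[-1,-0.0067,0.0269,-0.0003,0.0],[-1,-0.0067,0.0269,-0.0003,0.0],[-1,-0.0067,0.0269,-0.0003,0.0],[-1,-0.0067,0.0269,-0.0003,0.0],[-1,-0.0067,0.0269,-0.0003,0.0]]
```

Emit:
{"op": "send_rows", "data": {
  "rows": [
    [-1,-0.006,0.025,0,-0.002],
    [-1,-0.0067,0.027,0,0],
    [-1,-0.0067,0.027,0,0],
    [-1,-0.0067,0.027,0,0],
    [-1,-0.0067,0.027,0,0],
    [-1,-0.005,0.02,0,0],
    [-1,-0.003,0.012,0,0],
    [-1,-0.001,0.005,0,0],
    [-1,0,0,0,0],
    [-1,0,0,0,0]
  ]
}}

```text
clock: 12.55
eef_pos: [609.3, 1.9, 108.8]
tool_rot: [3.139, 0.014, 1.493]
force: [-0.5, -0.9, -1.2]
width: 15.1
```

Run:
```python
from plan import *
plan([(626,0.5,105)],yaw=1.491,step=.032,claw=-1)
for n in("scene","top"):
    d=get_image(n); c=proj(d,(626,20,60)).astype(int)
    l,t=max(c[0]-50,0),max(c[1]-45,0)
    cv2.imwrite(f"pics/{n}_f.png",cv2.resize(d["image"][t:t+90,l:l+100],None,fx=6,fy=6,interpolation=cv2.INTER_CUBIC))
```

```text
at [609.3   1.9 108.8] [3.139 0.014 1.493] f [-0.5 -0.9 -1.2] w 15.1 t 12.55
[[-1,-0.0001,0.0168,0.0038,0.002]]
```

View pics/scene_f.png

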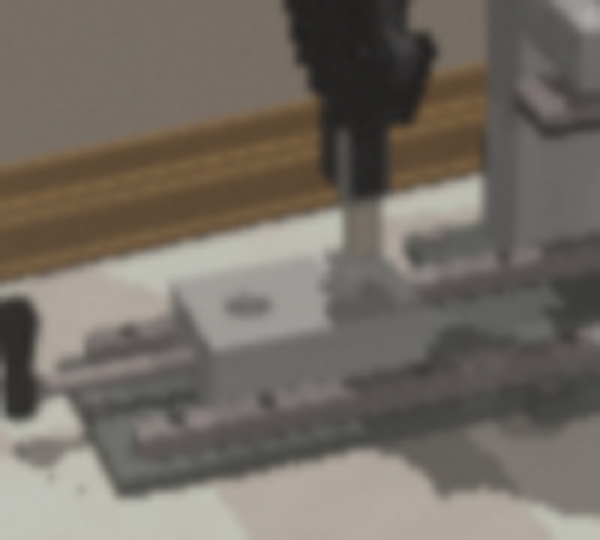

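View pics/top_f.png

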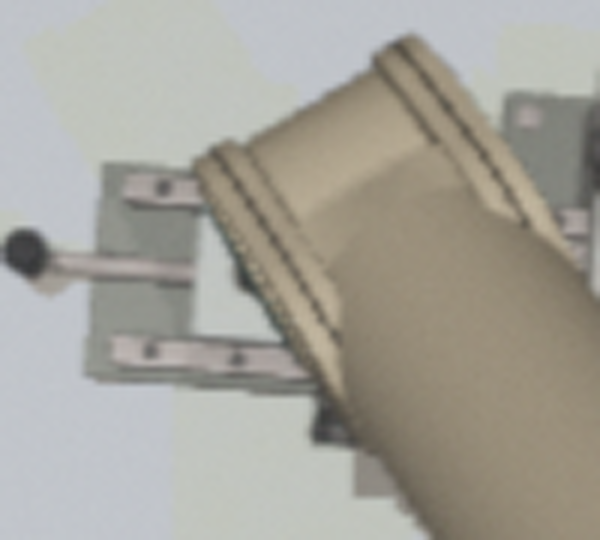

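```bash
cat > meas.py <<'E'
from press import *
def lat(x,y,zs,d=None,w=14):
    """column profile around predicted post axis at heights zs: returns measured minus predicted in px and mm"""
    d=d or get_image("scene"); im=cv2.cvtColor(d["image"],cv2.COLOR_BGR2LAB).astype(float)
    for z in zs:
        u,v=proj(d,(x,y,z)); r=int(round(v)); us=np.arange(int(u)-w,int(u)+w+1)
        print(z,"pred",round(u,1),r,"halfw",round(466*8.5/(d["R"]@[x,y,z]+d["t"])[2],1))
        print("   ",us[0],im[r,us,0].astype(int).tolist()); print("   b",im[r,us,2].astype(int).tolist())
    return d
E
python3 - <<'E'
from meas import *
lat(609.3,2,(98,94,90,86,82))
E
```

```text
98 pred 333.4 262 halfw 3.4
    319 [102, 104, 102, 98, 99, 96, 97, 100, 108, 112, 117, 121, 109, 103, 105, 108, 108, 115, 142, 177, 191, 191, 193, 193, 192, 192, 193, 192, 193]
   b [148, 148, 148, 146, 147, 146, 144, 142, 141, 138, 135, 134, 133, 131, 132, 133, 133, 133, 133, 133, 133, 134, 133, 133, 133, 133, 134, 133, 134]
94 pred 333.4 263 halfw 3.4
    319 [97, 98, 101, 106, 111, 112, 119, 132, 149, 159, 163, 152, 123, 111, 114, 117, 116, 121, 148, 179, 190, 190, 190, 189, 185, 182, 183, 183, 184]
   b [145, 144, 142, 141, 139, 137, 135, 135, 135, 134, 133, 133, 133, 133, 134, 134, 134, 133, 133, 133, 133, 134, 134, 133, 133, 133, 134, 134, 134]
90 pred 333.4 265 halfw 3.4
    319 [156, 163, 171, 180, 185, 188, 191, 193, 195, 196, 190, 167, 131, 116, 119, 121, 119, 122, 141, 165, 174, 175, 173, 171, 168, 168, 165, 159, 151]
   b [135, 134, 133, 134, 134, 133, 133, 134, 133, 133, 132, 133, 133, 133, 135, 134, 134, 134, 134, 133, 133, 133, 134, 134, 133, 133, 133, 133, 133]
86 pred 333.4 266 halfw 3.3
    319 [184, 186, 191, 193, 193, 194, 196, 195, 196, 196, 193, 176, 137, 118, 119, 121, 119, 119, 139, 164, 172, 172, 164, 153, 147, 148, 145, 136, 128]
   b [134, 134, 133, 133, 133, 134, 133, 133, 133, 133, 133, 133, 133, 134, 135, 135, 134, 133, 133, 134, 133, 133, 134, 133, 132, 132, 132, 131, 132]
82 pred 333.4 267 halfw 3.3
    319 [192, 192, 194, 194, 195, 195, 195, 195, 195, 194, 193, 180, 140, 118, 119, 120, 119, 120, 139, 164, 172, 167, 147, 125, 119, 120, 121, 118, 111]
   b [133, 133, 133, 133, 133, 133, 133, 133, 134, 133, 133, 133, 133, 134, 134, 135, 135, 133, 134, 133, 133, 133, 133, 131, 131, 131, 131, 130, 130]
```

Emit:
{"op": "send_rows", "data": {
  "rows": [
    [-1,0,0.009,0,0.002],
    [-1,0.0003,0.006,0.004,0],
    [-1,0,0.002,0.006,0],
    [-1,0,0,0.005,0],
    [-1,0,0,0.002,0],
    [-1,0,0,0,0]
  ]
}}

```text
clock: 13.2
eef_pos: [626.7, 2.5, 91.7]
tool_rot: [3.138, 0.014, 1.495]
force: [0.3, -0.5, -1.0]
width: 15.4
```

Run:
```python
from meas import *
from plan import plan
plan([(626,2.2,85)],yaw=1.491,step=.032,claw=-1)
s=read_state()["eef_pos"]
d=lat(s[0],s[1],(86,80,74,68))
c=proj(d,(626,3,60)).astype(int)
l,t=max(c[0]-35,0),max(c[1]-35,0)
cv2.imwrite(f"pics/scene_g.png",cv2.resize(d["image"][t:t+60,l:l+70],None,fx=10,fy=10,interpolation=cv2.INTER_CUBIC))
```

```text
at [626.7   2.5  91.7] [3.138 0.014 1.495] f [ 0.3 -0.5 -1. ] w 15.4 t 13.2
[[-1,-0.0003,-0.0007,0.0067,0.004]]
86 pred 330.4 263 halfw 3.3
    316 [103, 101, 101, 97, 96, 100, 106, 110, 113, 117, 117, 101, 89, 73, 58, 56, 59, 66, 87, 134, 179, 192, 192, 192, 190, 190, 189, 184, 182]
   b [148, 147, 147, 146, 144, 143, 141, 139, 137, 135, 134, 132, 130, 129, 129, 129, 130, 129, 131, 132, 133, 133, 133, 133, 133, 133, 133, 133, 133]
80 pred 330.4 265 halfw 3.3
    316 [122, 142, 154, 156, 163, 171, 180, 185, 188, 190, 189, 171, 129, 105, 105, 109, 109, 114, 142, 176, 184, 181, 177, 175, 174, 172, 169, 168, 168]
   b [136, 135, 135, 135, 134, 133, 134, 134, 133, 133, 134, 133, 132, 132, 132, 132, 133, 133, 133, 133, 134, 134, 133, 134, 134, 134, 133, 133, 133]
74 pred 330.4 267 halfw 3.3
    316 [188, 190, 191, 191, 193, 194, 194, 194, 195, 195, 194, 182, 140, 116, 119, 121, 119, 121, 147, 179, 185, 179, 175, 173, 168, 146, 126, 120, 120]
   b [133, 133, 134, 133, 133, 133, 133, 134, 134, 133, 134, 133, 133, 134, 134, 134, 134, 134, 133, 133, 134, 133, 134, 133, 134, 132, 132, 131, 130]
68 pred 330.4 269 halfw 3.3
    316 [194, 194, 193, 194, 194, 193, 193, 192, 191, 186, 182, 166, 131, 116, 119, 121, 119, 115, 121, 140, 149, 157, 167, 171, 163, 126, 94, 94, 97]
   b [133, 133, 134, 133, 133, 133, 132, 132, 133, 133, 133, 133, 132, 134, 134, 134, 134, 133, 132, 131, 131, 132, 133, 134, 133, 132, 131, 130, 130]
```

View pics/scene_g.png

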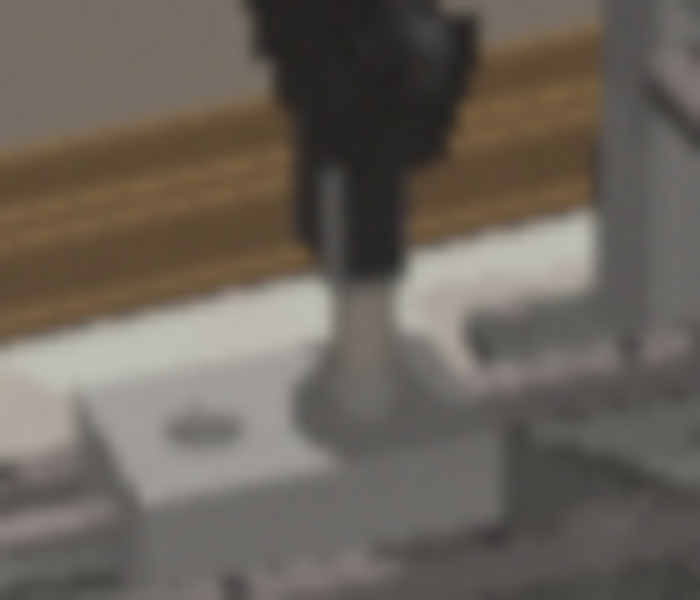

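Run:
```python
from meas import *
d=get_image("scene"); b=proj(d,(621.9,3,52)); print(b, proj(d,(626.7,2.5,52)), proj(d,(626.7,2.5,63.2)))
c=proj(d,(626,3,60)).astype(int); print(c[0]-35,c[1]-35)
u=np.clip(d["image"][255:290,310:355].astype(float)*1.0-90,0,80)*3
cv2.imwrite("pics/scene_h.png",cv2.resize(u.astype(np.uint8),None,fx=16,fy=16,interpolation=cv2.INTER_CUBIC))
```

```text
[331.07052088 275.36604025] [330.47856664 274.45830828] [330.44140673 270.74364815]
295 236
```

View pics/scene_h.png

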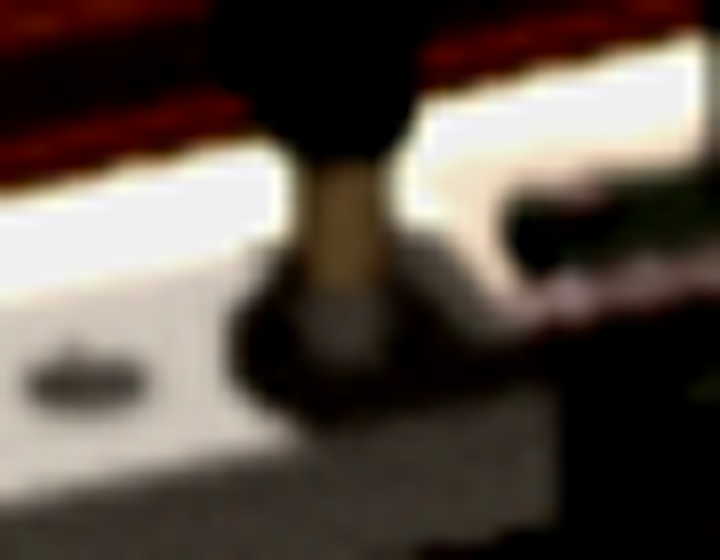

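Emit:
{"op": "send_rows", "data": {
  "rows": [
    [-1,-0.0005,0,0.006,0.003],
    [-1,0,0,0.006,0],
    [-1,0,0,0.004,0]
  ]
}}

```text
clock: 13.55
eef_pos: [627.4, 1.8, 76.2]
tool_rot: [3.136, 0.013, 1.492]
force: [-0.1, -0.3, -0.5]
width: 15.4
```

Emit:
{"op": "send_rows", "data": {
  "rows": [
    [-1,0,0,0.004,0],
    [-1,0,0,0.004,0]
  ]
}}

```text
clock: 13.72
eef_pos: [627.1, 1.5, 67.0]
tool_rot: [3.136, 0.013, 1.492]
force: [0.0, -0.9, -0.9]
width: 15.5
```

Emit:
{"op": "send_rows", "data": {
  "rows": [
    [-1,0,0,0.004,0],
    [-1,0,0,0.002,0],
    [-1,0,0,0,0]
  ]
}}

```text
clock: 13.97
eef_pos: [626.3, 1.3, 58.9]
tool_rot: [3.138, 0.014, 1.492]
force: [-0.0, 0.9, -0.2]
width: 15.4
```

Emit:
{"op": "send_rows", "data": {
  "rows": [
    [-0.5,0,0,0,0],
    [-0.3,0,0,0,0],
    [0,0,0,0,0],
    [0.1,0,0,0,0],
    [0.1,0,0,-0.02,0],
    [0.1,0,0,-0.03,0],
    [0.1,0,0,-0.03,0],
    [0.1,0,0,-0.02,0],
    [0.3,0,0,-0.01,0],
    [0.3,0,0,0,0]
  ]
}}

```text
clock: 14.8
eef_pos: [625.5, 3.2, 173.1]
tool_rot: [3.14, 0.014, 1.492]
force: [0.1, -0.1, -0.0]
width: 56.1
```

Run:
```python
from meas import *
from plan import plan
plan([(640,120,170),(600,250,170),(469,259,160)],step=.035,claw=0.6)
d=get_image("scene"); c=proj(d,(626,3,60)).astype(int)
l,t=max(c[0]-45,0),max(c[1]-40,0)
cv2.imwrite(f"pics/scene_i.png",cv2.resize(d["image"][t:t+70,l:l+90],None,fx=8,fy=8,interpolation=cv2.INTER_CUBIC))
for q in((465,262.8),): print(fitpost(d,*q))
```

```text
at [625.5   3.2 173.1] [3.14  0.014 1.492] f [ 0.1 -0.1 -0. ] w 56.1 t 14.8
[[0.6,0.0294,0.0013,0.0008,0],[0.6,0.0294,0.0013,0.0008,0],[0.6,0.0294,0.0013,0.0008,0],[0.6,0.0294,0.0013,0.0008,0],[0.6,0.0316,-0.0125,-0.0,0],[0.6,0.0316,-0.0125,-0.0,0],[0.6,0.0316,-0.0125,-0.0,0],[0.6,0.0316,-0.0125,-0.0,0],[0.6,-0.0003,-0.0328,0.0025,0],[0.6,-0.0003,-0.0328,0.0025,0],[0.6,-0.0003,-0.0328,0.0025,0],[0.6,-0.0003,-0.0328,0.0025,0]]
(array([465.02409545, 262.7079271 ]), np.float64(0.24812493290283683))
```

View pics/scene_i.png

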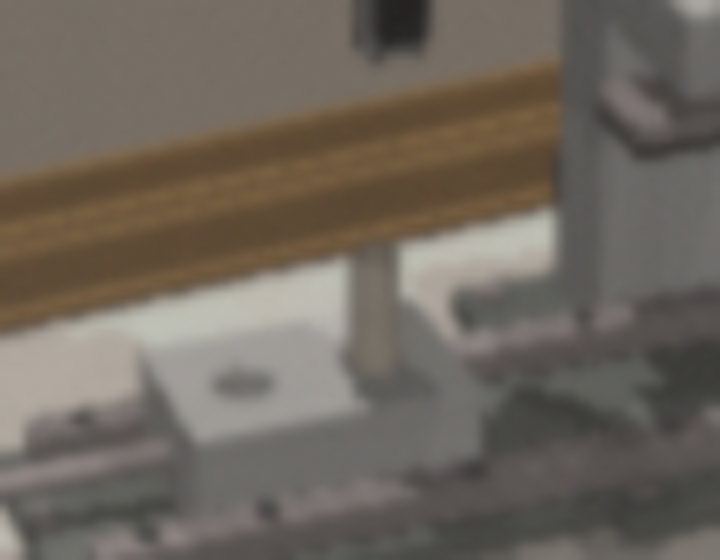

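Run:
```python
from plan import plan
plan([(469.5,261.2,140)],step=.0302,claw=0.6)
```

```text
at [625.1   3.1 172.1] [3.141 0.014 1.492] f [0.  0.3 0.1] w 55.5 t 14.85
[[0.6,0.0223,-0.0159,0.0029,0],[0.6,0.0223,-0.0159,0.0029,0],[0.6,0.0223,-0.0159,0.0029,0],[0.6,0.0223,-0.0159,0.0029,0],[0.6,0.0223,-0.0159,0.0029,0],[0.6,0.0223,-0.0159,0.0029,0],[0.6,0.0223,-0.0159,0.0029,0],[0.6,0.0223,-0.0159,0.0029,0],[0.6,0.0223,-0.0159,0.0029,0],[0.6,0.0223,-0.0159,0.0029,0],[0.6,0.0223,-0.0159,0.0029,0]]
```

Emit:
{"op": "send_rows", "data": {
  "rows": [
    [0.6,0.015,-0.011,0,0],
    [0.6,0.025,-0.018,0.002,0],
    [0.6,0.0265,-0.019,0.003,0],
    [0.6,0.0265,-0.019,0.003,0],
    [0.6,0.0265,-0.019,0.003,0],
    [0.6,0.0265,-0.019,0.003,0],
    [0.6,0.0265,-0.019,0.003,0],
    [0.6,0.025,-0.018,0.003,0],
    [0.6,0.018,-0.013,0.003,0],
    [0.6,0.01,-0.007,0,0],
    [0.6,0,0,0,0]
  ]
}}

```text
clock: 15.77
eef_pos: [468.6, 242.2, 127.6]
tool_rot: [-3.121, 0.025, 1.485]
force: [0.2, 1.0, 0.4]
width: 68.2
```

Run:
```python
from plan import plan
plan([(469.5,261.2,110),(469.5,261.2,30)],yaw=1.491,step=.02,claw=0.6)
```

```text
at [468.6 242.2 127.6] [-3.121  0.025  1.485] f [0.2 1.  0.4] w 68.2 t 15.77
[[0.6,0.0095,-0.0004,0.0088,-0.006],[0.6,0.0095,-0.0003,0.0088,0.0],[0.6,0.0,0.0,0.02,0.0],[0.6,0.0,0.0,0.02,0.0],[0.6,0.0,0.0,0.02,0.0],[0.6,0.0,0.0,0.02,0.0]]
```

Emit:
{"op": "send_rows", "data": {
  "rows": [
    [0.6,0.0095,-0.0004,0.006,-0.006],
    [0.6,0.0085,0,0.006,0],
    [0.6,0.001,0,0.006,0],
    [0.6,0,0,0.002,0],
    [0.6,0,0,0,0]
  ]
}}

```text
clock: 16.18
eef_pos: [469.9, 258.1, 101.3]
tool_rot: [-3.117, 0.03, 1.488]
force: [-0.2, -0.7, -0.6]
width: 68.1
```

Run:
```python
from plan import *
plan([(469.5,261.2,30)],yaw=1.491,step=.02,claw=0.6)
d=get_image("scene"); c=proj(d,(469,261,60)).astype(int)
l,t=max(c[0]-50,0),max(c[1]-45,0)
cv2.imwrite(f"pics/scene_j.png",cv2.resize(d["image"][t:t+90,l:l+100],None,fx=6,fy=6,interpolation=cv2.INTER_CUBIC))
```

```text
at [469.9 258.1 101.3] [-3.117  0.03   1.488] f [-0.2 -0.7 -0.6] w 68.1 t 16.18
[[0.6,0.0008,-0.0002,0.0178,-0.003],[0.6,0.0008,-0.0002,0.0178,0.0],[0.6,0.0008,-0.0002,0.0178,0.0],[0.6,0.0008,-0.0002,0.0178,0.0]]
```

View pics/scene_j.png

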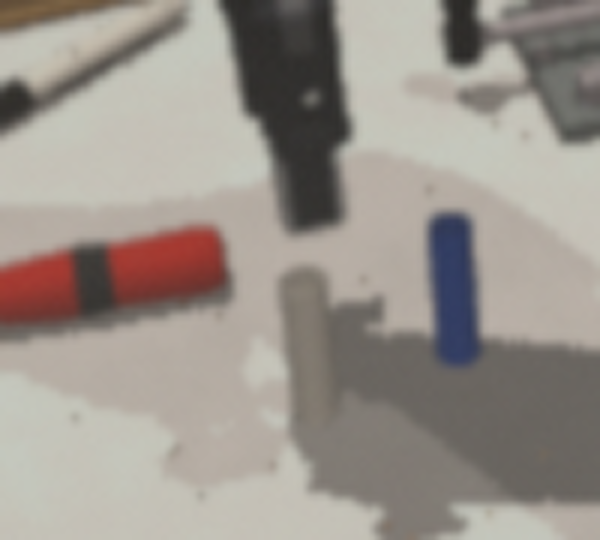

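Emit:
{"op": "send_rows", "data": {
  "rows": [
    [0.6,0.0015,0,0.012,-0.003],
    [0.6,0.0015,0,0.018,0],
    [0.6,0,0,0.018,0],
    [0.3,0,0,0.014,0],
    [0,0,0,0.006,0],
    [-0.3,0,0,0,0]
  ]
}}

```text
clock: 16.73
eef_pos: [471.7, 255.6, 29.1]
tool_rot: [-3.121, 0.03, 1.485]
force: [0.7, -0.1, 0.6]
width: 32.4
```

Run:
```python
from plan import *
plan([(469.5,261.2,29)],yaw=1.491,step=.02,claw=0.6)
```

```text
at [471.7 255.6  29.1] [-3.121  0.03   1.485] f [ 0.7 -0.1  0.6] w 32.4 t 16.73
[[0.6,0.0053,-0.0026,0.0001,-0.006]]
```

Emit:
{"op": "send_rows", "data": {
  "rows": [
    [-0.3,0.005,-0.0022,0,-0.004],
    [-0.3,0.001,0,0,0],
    [-0.3,0,0,0,0]
  ]
}}

```text
clock: 16.98
eef_pos: [470.3, 262.1, 29.3]
tool_rot: [-3.121, 0.029, 1.488]
force: [0.3, -0.1, -0.6]
width: 30.1
```

Run:
```python
from plan import *
plan([(469.5,261.2,29)],yaw=1.491,step=.02,claw=0.6)
d=get_image("scene"); c=proj(d,(469,261,60)).astype(int)
l,t=max(c[0]-50,0),max(c[1]-45,0)
cv2.imwrite(f"pics/scene_k.png",cv2.resize(d["image"][t:t+90,l:l+100],None,fx=6,fy=6,interpolation=cv2.INTER_CUBIC))
```

```text
at [470.3 262.1  29.3] [-3.121  0.029  1.488] f [ 0.3 -0.1 -0.6] w 30.1 t 16.98
[[0.6,-0.001,-0.0007,0.0003,-0.003]]
```

View pics/scene_k.png

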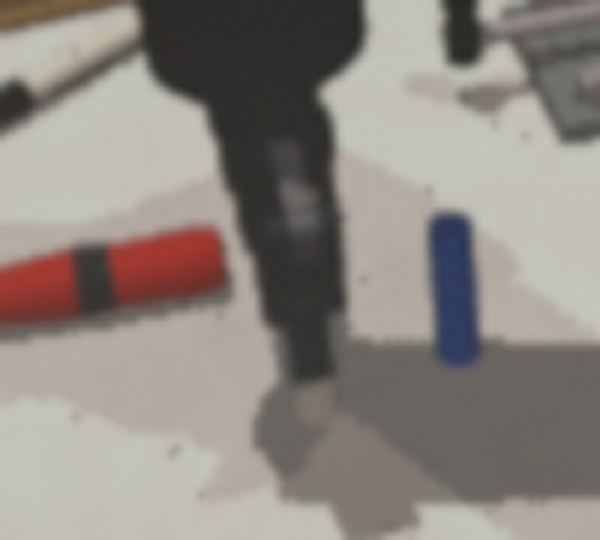

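Emit:
{"op": "send_rows", "data": {
  "rows": [
    [-0.6,0,0,0,0],
    [-1,0,0,0,0],
    [-1,0,0,0,0],
    [-1,0,0,0,0],
    [-1,0,0,0,0]
  ]
}}

```text
clock: 17.45
eef_pos: [471.6, 263.1, 31.6]
tool_rot: [-3.125, 0.027, 1.488]
force: [-0.2, 0.2, -0.8]
width: 15.3
```

Emit:
{"op": "send_rows", "data": {
  "rows": [
    [-1,0,0,-0.015,0],
    [-1,0,0,-0.025,0],
    [-1,0,0,-0.025,0],
    [-1,0,0,-0.02,0],
    [-1,0,0,-0.01,0],
    [-1,0,0,0,0]
  ]
}}

```text
clock: 17.95
eef_pos: [472.2, 264.5, 128.8]
tool_rot: [-3.121, 0.03, 1.488]
force: [-0.2, 0.1, 0.4]
width: 15.4
```

Run:
```python
from plan import *
plan([(629.8,45.2,110)],yaw=1.491,step=.03,claw=-1)
```

```text
at [472.2 264.5 128.8] [-3.121  0.03   1.488] f [-0.2  0.1  0.4] w 15.4 t 17.95
[[-1,-0.0206,0.0175,0.0019,-0.003],[-1,-0.0206,0.0175,0.0019,0.0],[-1,-0.0206,0.0175,0.0019,0.0],[-1,-0.0206,0.0175,0.0019,0.0],[-1,-0.0206,0.0175,0.0019,0.0],[-1,-0.0206,0.0175,0.0019,0.0],[-1,-0.0206,0.0175,0.0019,0.0],[-1,-0.0206,0.0175,0.0019,0.0],[-1,-0.0206,0.0175,0.0019,0.0],[-1,-0.0206,0.0175,0.0019,0.0]]
```

Emit:
{"op": "send_rows", "data": {
  "rows": [
    [-1,-0.015,0.013,0,-0.003],
    [-1,-0.023,0.0195,0,0],
    [-1,-0.024,0.0205,0,0],
    [-1,-0.024,0.0205,0,0],
    [-1,-0.024,0.0205,0,0],
    [-1,-0.024,0.0205,0,0],
    [-1,-0.024,0.0205,0,0],
    [-1,-0.02,0.017,0,0],
    [-1,-0.013,0.011,0,0],
    [-1,-0.006,0.005,0,0],
    [-1,0,0,0,0]
  ]
}}

```text
clock: 18.87
eef_pos: [625.8, 44.7, 117.8]
tool_rot: [-3.108, 0.033, 1.497]
force: [-0.1, -0.0, -0.6]
width: 15.3
```

Run:
```python
from plan import *
plan([(629.8,45.2,110)],yaw=1.491,step=.03,claw=-1)
```

```text
at [625.8  44.7 117.8] [-3.108  0.033  1.497] f [-0.1 -0.  -0.6] w 15.3 t 18.87
[[-1,0.0008,0.0039,0.0078,0.006]]
```

Emit:
{"op": "send_rows", "data": {
  "rows": [
    [-1,0,-0.03,-0.003,0.006],
    [-1,0,-0.03,0,0],
    [-1,0,-0.025,0,0],
    [-1,0,-0.015,0,0],
    [-1,0,-0.005,0,0],
    [-1,0,0.01,0,0],
    [-1,0,0.02,0,0],
    [-1,0,0.03,0,0],
    [-1,0,0.03,0,0],
    [-1,0,0,0,0],
    [-1,0,0,0,0]
  ]
}}

```text
clock: 19.78
eef_pos: [607.0, 57.6, 115.5]
tool_rot: [-3.102, 0.028, 1.504]
force: [-0.4, -0.9, 0.2]
width: 15.0
```

Emit:
{"op": "send_rows", "data": {
  "rows": [
    [-1,-0.006,0.012,0,0.006],
    [-1,-0.0045,0.01,0,0.006],
    [-1,0,0.002,0.003,0],
    [-1,0,0,0.003,0],
    [-1,0,0,0,0]
  ]
}}

```text
clock: 20.2
eef_pos: [631.1, 48.3, 106.7]
tool_rot: [-3.101, 0.026, 1.495]
force: [0.2, -1.3, -0.8]
width: 15.2
```

Run:
```python
from meas import *
from plan import plan
plan([(630.8,47,100)],yaw=1.491,step=.032,claw=-1)
s=read_state()["eef_pos"]
print(s)
zb=s[2]-31.6
d=lat(s[0]-.5,s[1],(zb+18,zb+12,zb+6))
c=proj(d,(629,45,60)).astype(int)
l,t=max(c[0]-35,0),max(c[1]-35,0)
cv2.imwrite(f"pics/scene_l.png",cv2.resize(d["image"][t:t+60,l:l+70],None,fx=10,fy=10,interpolation=cv2.INTER_CUBIC))
print("bore px",proj(d,(623.3,47.7,52)),"pred",proj(d,(s[0]-.5,s[1],52)), "crop",l,t)
```

```text
at [631.1  48.3 106.7] [-3.101  0.026  1.495] f [ 0.2 -1.3 -0.8] w 15.2 t 20.2
[[-1,-0.0014,-0.0002,0.0067,0.004]]
[631.06993285  48.33625082 106.68698851]
93.08698851114971 pred 313.2 264 halfw 3.4
    299 [84, 84, 85, 85, 85, 87, 88, 92, 95, 98, 98, 103, 109, 114, 119, 120, 116, 111, 105, 108, 110, 114, 131, 146, 156, 164, 169, 176, 176]
   b [144, 144, 144, 144, 144, 144, 145, 144, 147, 147, 146, 144, 136, 135, 134, 134, 134, 135, 139, 140, 139, 136, 135, 135, 134, 133, 133, 133, 133]
87.08698851114971 pred 313.3 266 halfw 3.3
    299 [99, 101, 103, 105, 104, 102, 99, 98, 97, 100, 106, 109, 112, 115, 121, 122, 117, 119, 142, 173, 184, 188, 191, 193, 194, 196, 196, 196, 188]
   b [147, 147, 147, 147, 148, 146, 147, 145, 144, 142, 140, 139, 136, 134, 134, 134, 134, 134, 134, 133, 133, 133, 133, 133, 133, 134, 133, 133, 133]
81.08698851114971 pred 313.4 268 halfw 3.3
    299 [100, 102, 108, 111, 124, 144, 155, 159, 164, 173, 180, 174, 139, 119, 120, 122, 119, 122, 149, 182, 193, 194, 195, 195, 194, 195, 195, 193, 184]
   b [143, 142, 140, 138, 135, 135, 136, 135, 133, 133, 133, 133, 134, 134, 135, 134, 134, 134, 134, 134, 133, 133, 133, 133, 133, 133, 133, 133, 134]
bore px [314.96949361 278.95859125] pred [313.64763116 277.67112972] crop 280 240
```

View pics/scene_l.png

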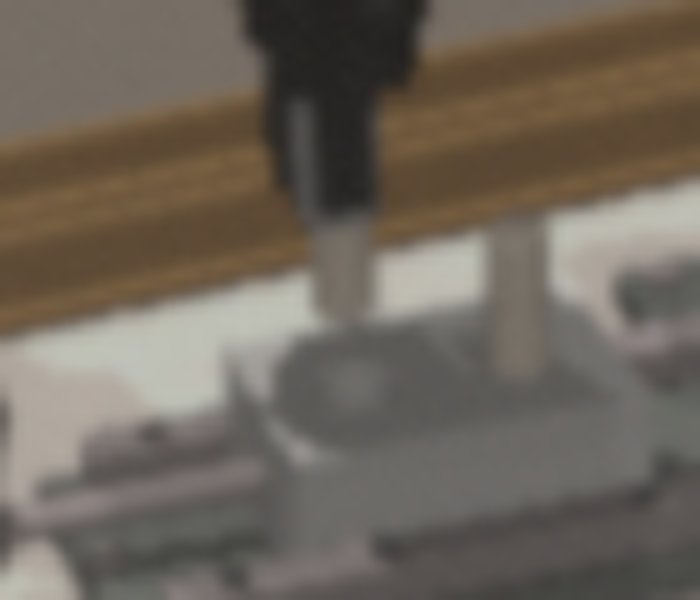

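Emit:
{"op": "send_rows", "data": {
  "rows": [
    [-1,-0.0018,-0.0002,0.006,0.004],
    [-1,0,0,0.007,0],
    [-1,0,0,0,0]
  ]
}}

```text
clock: 20.5
eef_pos: [628.4, 47.5, 93.1]
tool_rot: [-3.101, 0.026, 1.493]
force: [0.3, -0.4, -0.7]
width: 15.2
```

Run:
```python
from meas import *
from plan import plan
plan([(630.5,46.5,90)],yaw=1.491,step=.032,claw=-1)
s=read_state()["eef_pos"]
zb=s[2]-31.6
d=lat(s[0]-.5,s[1],(zb+12,zb+6))
print("bore px",proj(d,(623.3,47.7,52)),"pred",proj(d,(s[0]-.5,s[1],52)))
```

```text
at [628.4  47.5  93.1] [-3.101  0.026  1.493] f [ 0.3 -0.4 -0.7] w 15.2 t 20.5
[[-1,-0.0008,0.0021,0.0031,0.002]]
73.47147604708576 pred 314.1 271 halfw 3.3
    300 [195, 196, 197, 197, 197, 197, 197, 197, 197, 197, 190, 169, 133, 120, 122, 120, 117, 116, 134, 154, 156, 151, 145, 140, 136, 132, 127, 121, 111]
   b [133, 133, 133, 133, 133, 133, 133, 133, 133, 133, 133, 133, 134, 134, 134, 134, 134, 133, 132, 132, 132, 131, 132, 132, 131, 131, 131, 131, 131]
67.47147604708576 pred 314.2 273 halfw 3.3
    300 [197, 196, 195, 194, 194, 194, 190, 187, 180, 166, 147, 130, 117, 118, 122, 122, 117, 109, 99, 99, 101, 101, 105, 112, 114, 109, 105, 105, 103]
   b [133, 134, 133, 133, 133, 133, 132, 132, 132, 132, 131, 132, 133, 134, 134, 134, 134, 133, 132, 131, 130, 130, 130, 130, 130, 130, 130, 131, 131]
bore px [314.96949361 278.95859125] pred [314.34234835 278.08166008]
```

Emit:
{"op": "send_rows", "data": {
  "rows": [
    [-1,0.0001,0.0012,0.006,0.002],
    [-1,0.0001,0.0002,0.005,0],
    [-1,0,0,0.002,0]
  ]
}}

```text
clock: 20.8
eef_pos: [630.4, 47.7, 81.4]
tool_rot: [-3.103, 0.026, 1.491]
force: [-3.1, -1.0, 21.4]
width: 15.2
```

Emit:
{"op": "send_rows", "data": {
  "rows": [
    [-1,0.0001,0.0002,0.004,0]
  ]
}}

```text
clock: 20.88
eef_pos: [631.1, 47.7, 80.3]
tool_rot: [-3.105, 0.027, 1.491]
force: [2.1, 0.1, 3.2]
width: 14.9
```

Emit:
{"op": "send_rows", "data": {
  "rows": [
    [-1,0.0001,0.0002,0.004,0]
  ]
}}

```text
clock: 20.97
eef_pos: [631.6, 47.1, 77.2]
tool_rot: [-3.106, 0.029, 1.49]
force: [0.3, -1.5, 0.7]
width: 15.2
```

Run:
```python
from meas import *
d=get_image("scene")
c=proj(d,(629,45,60)).astype(int)
l,t=max(c[0]-35,0),max(c[1]-35,0)
cv2.imwrite(f"pics/scene_m.png",cv2.resize(d["image"][t:t+60,l:l+70],None,fx=10,fy=10,interpolation=cv2.INTER_CUBIC))
```

```text
(no output)
```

View pics/scene_m.png

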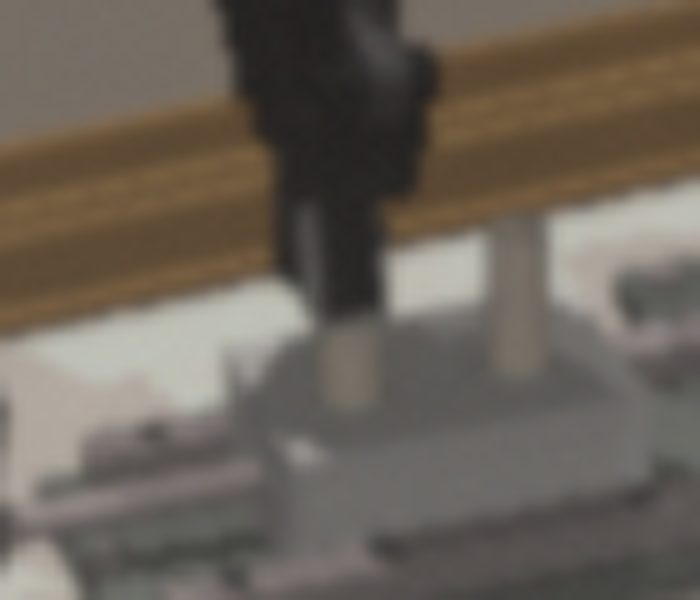

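Emit:
{"op": "send_rows", "data": {
  "rows": [
    [-1,0.0001,0.0001,0.003,0]
  ]
}}

```text
clock: 21.1
eef_pos: [631.8, 46.9, 73.6]
tool_rot: [-3.107, 0.029, 1.49]
force: [0.2, -0.5, -0.5]
width: 15.1
```

Emit:
{"op": "send_rows", "data": {
  "rows": [
    [-1,0,0,0.003,0]
  ]
}}

```text
clock: 21.18
eef_pos: [631.6, 46.9, 70.1]
tool_rot: [-3.106, 0.028, 1.49]
force: [-0.3, 0.6, -0.9]
width: 15.1
```

Emit:
{"op": "send_rows", "data": {
  "rows": [
    [-1,0,0,0.003,0]
  ]
}}

```text
clock: 21.27
eef_pos: [631.4, 46.9, 66.4]
tool_rot: [-3.106, 0.028, 1.49]
force: [0.2, -0.6, 0.2]
width: 15.1
```

Sliding in freely. Down to seat (TCP ≈ 61.6).

Emit:
{"op": "send_rows", "data": {
  "rows": [
    [-1,0,0,0.003,0],
    [-1,0,0,0.0005,0]
  ]
}}

```text
clock: 21.43
eef_pos: [630.8, 46.7, 61.3]
tool_rot: [-3.105, 0.028, 1.49]
force: [0.4, -0.1, 0.1]
width: 15.2
```

Emit:
{"op": "send_rows", "data": {
  "rows": [
    [-0.5,0,0,0,0],
    [-0.3,0,0,0,0],
    [0,0,0,0,0],
    [0.1,0,0,0,0],
    [0.1,0,0,0,0]
  ]
}}

```text
clock: 21.85
eef_pos: [630.3, 47.6, 60.4]
tool_rot: [-3.103, 0.027, 1.491]
force: [-0.7, -0.1, 0.3]
width: 47.2
```

Emit:
{"op": "send_rows", "data": {
  "rows": [
    [0.1,0,0,-0.015,0],
    [0.1,0,0,-0.025,0],
    [0.1,0,0,-0.03,0],
    [0.1,0,0,-0.02,0],
    [0.1,0,0,-0.01,0],
    [0.1,0,0,0,0]
  ]
}}

```text
clock: 22.35
eef_pos: [633.1, 50.4, 163.1]
tool_rot: [-3.099, 0.027, 1.492]
force: [0.6, -0.2, -0.7]
width: 46.7
```

Run:
```python
from meas import *
from plan import plan
plan([(638,200,160)],step=.03,claw=-1)
d=get_image("scene")
c=proj(d,(629,45,60)).astype(int)
l,t=max(c[0]-45,0),max(c[1]-40,0)
cv2.imwrite(f"pics/scene_n.png",cv2.resize(d["image"][t:t+70,l:l+90],None,fx=8,fy=8,interpolation=cv2.INTER_CUBIC))
```

```text
at [633.1  50.4 163.1] [-3.099  0.027  1.492] f [ 0.6 -0.2 -0.7] w 46.7 t 22.35
[[-1,0.0299,-0.0014,0.0006,0],[-1,0.0299,-0.0014,0.0006,0],[-1,0.0299,-0.0014,0.0006,0],[-1,0.0299,-0.0014,0.0006,0],[-1,0.0299,-0.0014,0.0006,0]]
```

View pics/scene_n.png

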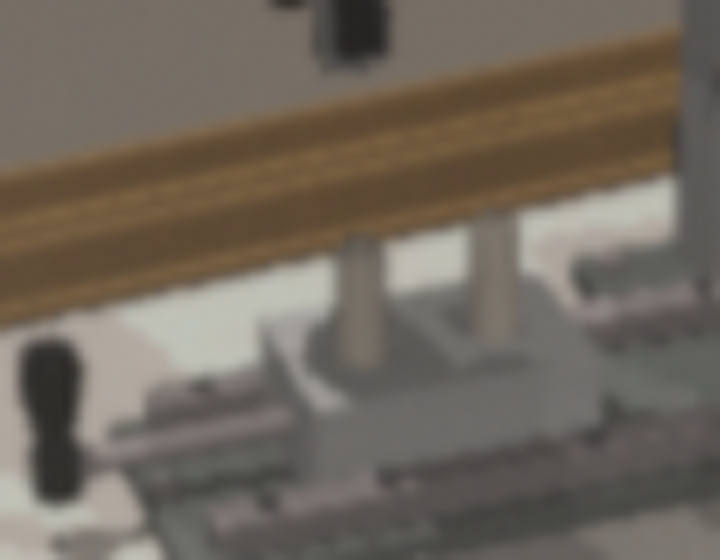

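Emit:
{"op": "send_rows", "data": {
  "rows": [
    [-1,0.02,0,0,0],
    [-1,0.03,-0.002,0,0],
    [-1,0.03,-0.002,0,0],
    [-1,0.03,-0.002,0,0],
    [-1,0.015,-0.001,0,0],
    [-1,0.006,0,0,0],
    [-1,0,0,0,0]
  ]
}}

```text
clock: 22.98
eef_pos: [632.3, 178.8, 147.5]
tool_rot: [-3.086, 0.038, 1.486]
force: [-0.2, 0.4, 0.0]
width: 0.1
```

Run:
```python
from plan import plan
plan([(641,182,120),(641,182,50)],yaw=1.491,step=.03,claw=-1)
```

```text
at [632.3 178.8 147.5] [-3.086  0.038  1.486] f [-0.2  0.4  0. ] w 0.1 t 22.98
[[-1,0.004,0.0084,0.0275,-0.005],[-1,0.0,0.0,0.0233,0.0],[-1,0.0,0.0,0.0233,0.0],[-1,0.0,0.0,0.0233,0.0]]
```

Emit:
{"op": "send_rows", "data": {
  "rows": [
    [-1,0.005,0.009,0.02,-0.004],
    [-1,0.002,0.002,0.025,0],
    [-1,0.002,0.002,0.025,0],
    [-1,0.001,0.001,0.018,0],
    [-1,0,0,0.006,0],
    [-1,0,0,0,0]
  ]
}}

```text
clock: 23.48
eef_pos: [643.6, 171.4, 46.9]
tool_rot: [-3.086, 0.048, 1.482]
force: [0.2, -0.3, -0.2]
width: 0.1
```

Run:
```python
from meas import *
from plan import plan
plan([(641,182,50)],yaw=1.491,step=.03,claw=-1)
for n in("scene","top"):
  d=get_image(n)
  c=proj(d,(635,120,60)).astype(int)
  l,t=max(c[0]-50,0),max(c[1]-45,0)
  cv2.imwrite(f"pics/{n}_o.png",cv2.resize(d["image"][t:t+80,l:l+100],None,fx=6,fy=6,interpolation=cv2.INTER_CUBIC))
```

```text
at [643.6 171.4  46.9] [-3.086  0.048  1.482] f [ 0.2 -0.3 -0.2] w 0.1 t 23.48
[[-1,0.0103,-0.0035,-0.0031,-0.009]]
```

View pics/scene_o.png

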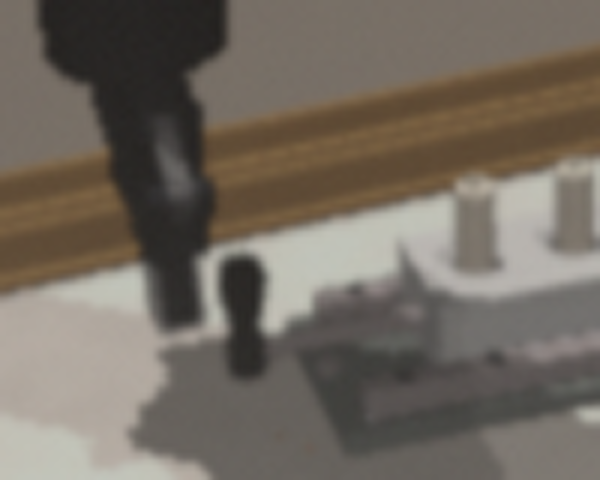

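View pics/top_o.png

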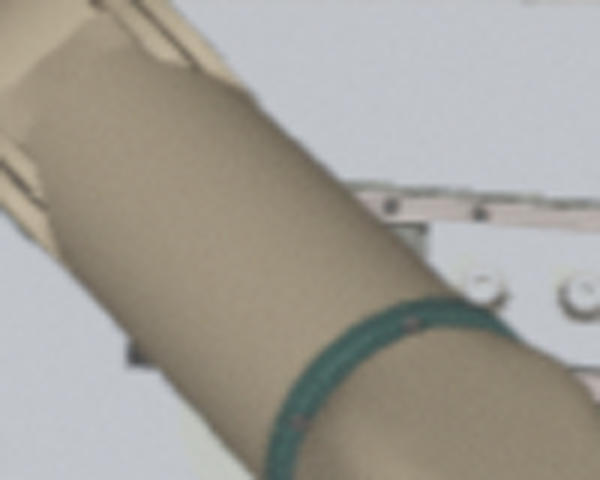

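Emit:
{"op": "send_rows", "data": {
  "rows": [
    [-1,-0.004,-0.003,0,-0.005],
    [-1,-0.008,-0.001,0,0],
    [-1,-0.012,0,0,0],
    [-1,-0.014,0,0,0],
    [-1,-0.014,0,0,0]
  ]
}}

```text
clock: 24.0
eef_pos: [638.2, 127.9, 56.5]
tool_rot: [-3.097, 0.03, 1.493]
force: [0.8, 4.5, -3.1]
width: -0.1
```

Run:
```python
from plan import plan
plan([(632,80,47)],yaw=1.491,step=.014,claw=-1)
```

```text
at [638.2 127.9  56.5] [-3.097  0.03   1.493] f [ 0.8  4.5 -3.1] w -0.1 t 24.0
[[-1,-0.0121,-0.0006,0.0024,0.002],[-1,-0.0121,-0.0006,0.0024,0.0],[-1,-0.0121,-0.0006,0.0024,0.0],[-1,-0.0121,-0.0006,0.0024,0.0]]
```

Emit:
{"op": "send_rows", "data": {
  "rows": [
    [-1,-0.014,0,0.003,0],
    [-1,-0.014,0,0.003,0],
    [-1,-0.014,0,0.002,0],
    [-1,-0.014,0,0.002,0],
    [-1,-0.014,0,0.001,0],
    [-1,-0.01,0,0.001,0]
  ]
}}

```text
clock: 24.5
eef_pos: [632.3, 38.3, 50.3]
tool_rot: [-3.103, 0.029, 1.49]
force: [0.7, 3.0, 2.3]
width: -0.3
```

Run:
```python
from plan import *
plan([(628,21,50)],yaw=1.491,step=.014,claw=-1)
d=get_image("scene")
c=proj(d,(625,0,70)).astype(int)
l,t=max(c[0]-50,0),max(c[1]-55,0)
cv2.imwrite(f"pics/scene_p.png",cv2.resize(d["image"][t:t+90,l:l+110],None,fx=6,fy=6,interpolation=cv2.INTER_CUBIC))
```

```text
at [632.3  38.3  50.3] [-3.103  0.029  1.49 ] f [0.7 3.  2.3] w -0.3 t 24.5
[[-1,-0.0088,-0.0015,0.0001,-0.001],[-1,-0.0088,-0.0015,0.0001,0.0]]
```

View pics/scene_p.png

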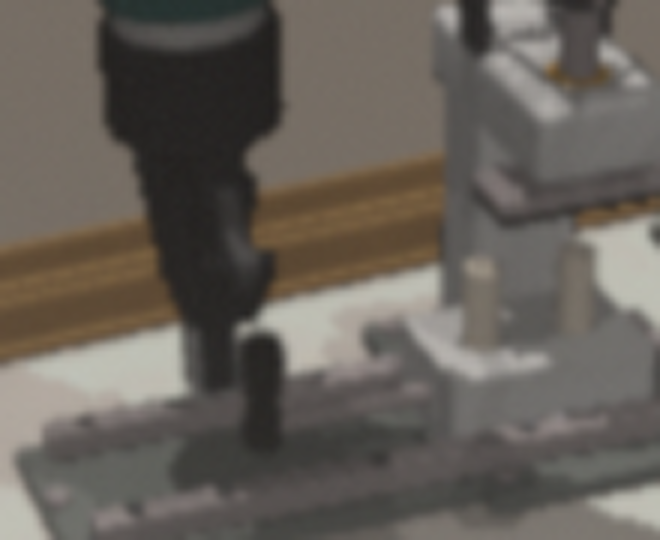

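Good; the shuttle slides along, posts upright. Last stretch slowly, watching the force.

Emit:
{"op": "send_rows", "data": {
  "rows": [
    [-1,-0.007,-0.001,0,0],
    [-1,-0.005,0,0,0]
  ]
}}

```text
clock: 24.72
eef_pos: [630.9, 21.0, 49.6]
tool_rot: [-3.104, 0.031, 1.486]
force: [-0.6, 1.5, 0.5]
width: -0.1
```

Emit:
{"op": "send_rows", "data": {
  "rows": [
    [-1,-0.004,0,0,0]
  ]
}}

```text
clock: 24.8
eef_pos: [630.6, 18.0, 49.7]
tool_rot: [-3.104, 0.029, 1.486]
force: [-0.2, 14.0, 2.6]
width: 0.3
```

Emit:
{"op": "send_rows", "data": {
  "rows": [
    [-1,-0.003,0,0,0]
  ]
}}

```text
clock: 24.88
eef_pos: [630.6, 18.2, 49.8]
tool_rot: [-3.104, 0.023, 1.487]
force: [1.6, 9.9, 0.1]
width: 0.2
```

Emit:
{"op": "send_rows", "data": {
  "rows": [
    [-1,-0.003,0,0,0]
  ]
}}

```text
clock: 24.97
eef_pos: [630.6, 18.4, 49.9]
tool_rot: [-3.105, 0.019, 1.489]
force: [1.4, 6.1, -0.4]
width: -0.2
```

Emit:
{"op": "send_rows", "data": {
  "rows": [
    [-1,-0.006,0,0,0],
    [-1,-0.006,0,0,0]
  ]
}}

```text
clock: 25.13
eef_pos: [630.6, 18.5, 50.2]
tool_rot: [-3.108, 0.002, 1.495]
force: [1.2, 10.6, -1.4]
width: 0.2
```

Run:
```python
from plan import *
d=get_image("scene")
c=proj(d,(625,-60,90)).astype(int)
l,t=max(c[0]-60,0),max(c[1]-55,0)
cv2.imwrite(f"pics/scene_q.png",cv2.resize(d["image"][t:t+90,l:l+110],None,fx=6,fy=6,interpolation=cv2.INTER_CUBIC))
d=get_image("top")
c=proj(d,(625,-60,90)).astype(int)
l,t=max(c[0]-60,0),max(c[1]-40,0)
cv2.imwrite(f"pics/top_q.png",cv2.resize(d["image"][t:t+90,l:l+110],None,fx=6,fy=6,interpolation=cv2.INTER_CUBIC))
```

```text
(no output)
```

View pics/scene_q.png

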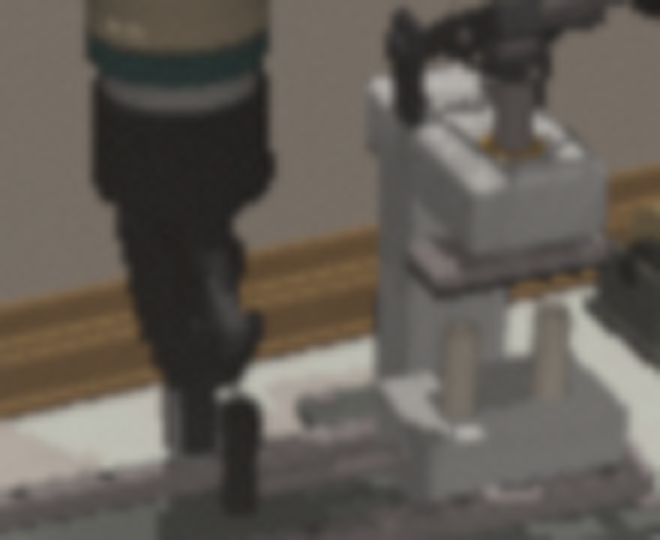

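View pics/top_q.png

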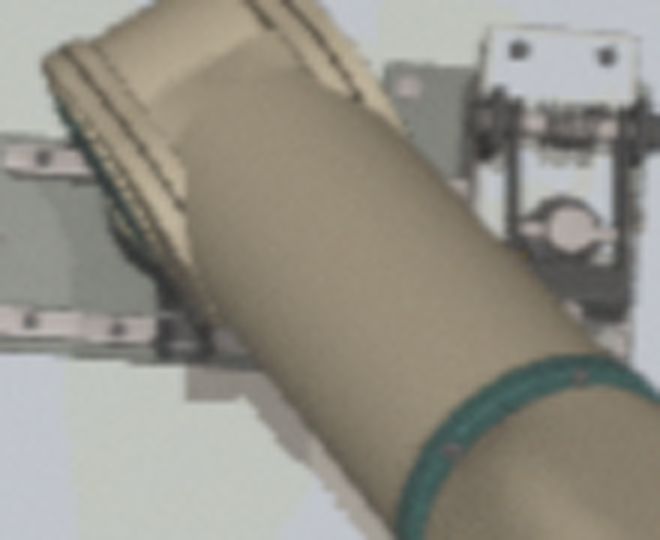

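Emit:
{"op": "send_rows", "data": {
  "rows": [
    [-1,0.01,0,0,0],
    [-1,0.015,0,-0.01,0],
    [-1,0.005,0,-0.03,0],
    [-1,0,0,-0.04,0],
    [-1,0,0,-0.04,0],
    [-1,0,0,-0.04,0.1],
    [-1,0,0,-0.04,0.12],
    [-1,0,0,-0.04,0.12],
    [-1,0,0,-0.04,0.12],
    [-1,0,0,-0.03,0.12],
    [-1,0,0,-0.02,0.12],
    [-1,0,0,0,0.12]
  ]
}}

```text
clock: 26.23
eef_pos: [638.8, 54.9, 396.6]
tool_rot: [-3.118, 0.05, 0.652]
force: [0.2, 0.1, 0.3]
width: -0.0
```

Run:
```python
from plan import *
plan([(430,40,420),(430,-60,420),(495,-117,420)],yaw=-.08,step=.035,claw=0.4)
s=read_state(); print(np.round(s["qpos"],2))
for n in("scene","top"):
  d=get_image(n); cv2.imwrite(f"pics/{n}_r.png",d["image"])
```

```text
at [638.8  54.9 396.6] [-3.118  0.05   0.652] f [0.2 0.1 0.3] w -0.0 t 26.23
[[0.4,-0.025,-0.0164,-0.0033,0.12],[0.4,-0.0268,-0.0133,-0.0033,0.12],[0.4,-0.0282,-0.01,-0.0033,0.12],[0.4,-0.0292,-0.0066,-0.0033,0.12],[0.4,-0.0298,-0.003,-0.0033,0.12],[0.4,-0.0299,0.0006,-0.0033,0.12],[0.4,-0.0296,0.0041,-0.0033,0.012],[0.4,0.0027,0.0332,-0.0,0.0],[0.4,0.0027,0.0332,-0.0,0.0],[0.4,0.0027,0.0332,-0.0,0.0],[0.4,0.0231,0.0172,-0.0,0.0],[0.4,0.0231,0.0172,-0.0,0.0]]
[[0.4,0.0231,0.0172,-0.0,0.0]]
[ 0.1   0.56 -0.44  1.22  0.22  1.47 -1.23]
```

View pics/scene_r.png

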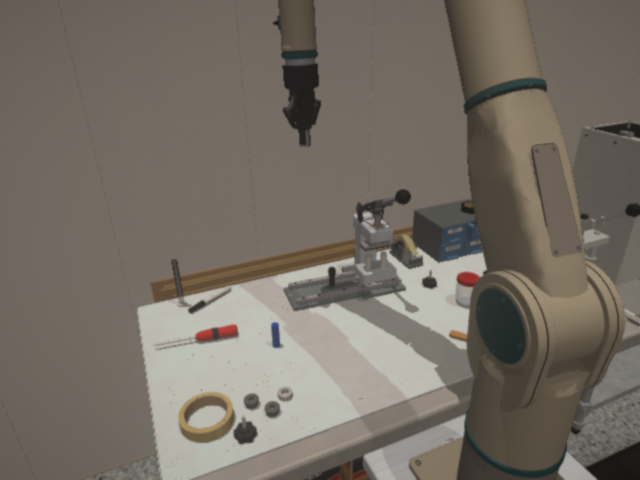

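Run:
```python
from plan import *
plan([(495,-117,415)],yaw=-.08,step=.026,claw=0.6)
```

```text
at [637.6  54.7 393. ] [-3.116  0.054  0.659] f [-0.2 -0.3 -0.3] w -0.2 t 26.33
[[0.6,-0.0242,0.0054,-0.0024,0.12],[0.6,-0.0234,0.0082,-0.0024,0.12],[0.6,-0.0222,0.011,-0.0024,0.12],[0.6,-0.0208,0.0136,-0.0024,0.12],[0.6,-0.019,0.016,-0.0024,0.12],[0.6,-0.0169,0.0181,-0.0024,0.12],[0.6,-0.0146,0.02,-0.0024,0.019],[0.6,-0.0143,0.0203,-0.0024,0.0],[0.6,-0.0143,0.0203,-0.0024,0.0]]
```

Emit:
{"op": "send_rows", "data": {
  "rows": [
    [0.6,-0.024,0.0054,-0.0024,0.12],
    [0.6,-0.0234,0.0082,-0.0024,0.12],
    [0.6,-0.0222,0.011,-0.0024,0.12],
    [0.6,-0.0208,0.0136,-0.0024,0.12],
    [0.6,-0.019,0.016,-0.0024,0.12],
    [0.6,-0.0169,0.0181,-0.0024,0.12],
    [0.6,-0.0146,0.02,-0.0024,0.019],
    [0.6,-0.012,0.016,-0.0024,0],
    [0.6,-0.006,0.008,0,0],
    [0.6,0,0,0,0]
  ]
}}

```text
clock: 27.17
eef_pos: [491.6, -105.7, 412.1]
tool_rot: [3.117, 0.094, -0.074]
force: [-0.4, -0.2, 0.0]
width: 68.3
```

Run:
```python
from plan import *
plan([(495,-117,380),(495,-117,282)],yaw=-.08,step=.026,claw=0.6)
s=read_state(); print(np.round(s["qpos"],2))
```

```text
at [ 491.6 -105.7  412.1] [ 3.117  0.094 -0.074] f [-0.4 -0.2  0. ] w 68.3 t 27.17
[[0.6,0.0021,0.0055,0.0161,0.006],[0.6,0.0022,0.0055,0.0161,0.0],[0.6,0.0,-0.0,0.0245,0.0],[0.6,0.0,-0.0,0.0245,0.0],[0.6,0.0,-0.0,0.0245,0.0],[0.6,0.0,-0.0,0.0245,0.0]]
[ 0.31  0.31 -0.25  1.55  0.1   1.38 -1.6 ]
```

```bash
cat > plan.py <<'E'
from h import *
from scipy.spatial.transform import Rotation as Ro
def plan(wps,yaw=None,step=.04,turn=.12,claw=1):
    s=read_state(); p=np.array(s["eef_pos"]); R=Ro.from_euler("xyz",s["tool_rot"]); y=s["tool_rot"][2]; rows=[]
    print("at",np.round(p,1),np.round(s["tool_rot"],3),"f",np.round(s["force"],1),"w",round(s["width"],1),"t",round(s["clock"],2))
    for w in wps:
        w=np.array(w,float); n=max(1,int(np.ceil(np.linalg.norm(w-p)/1000/step))); st=(w-p)/n/1000
        for i in range(n):
            t=R.inv().apply(st); r=0
            if yaw is not None: r=float(np.clip(y-yaw,-turn,turn))
            rows.append([claw]+[round(float(v),4) for v in t]+[round(r,3)]); y-=r; R=R*Ro.from_euler("z",r)
        p=w
    for i in range(0,len(rows),12): print(str(rows[i:i+12]).replace(" ",""))
E
python3 - <<'E'
from plan import *
plan([(495,-117,365),(495,-117,282)],yaw=-.08,step=.022,claw=0.6)
E
```

```text
at [ 491.6 -105.7  412.1] [ 3.117  0.094 -0.074] f [-0.4 -0.2  0. ] w 68.3 t 27.17
[[0.6,0.0029,0.0033,0.0156,0.006],[0.6,0.0029,0.0033,0.0156,0.0],[0.6,0.0029,0.0033,0.0156,0.0],[0.6,0.0019,-0.0005,0.0207,0.0],[0.6,0.0019,-0.0005,0.0207,0.0],[0.6,0.0019,-0.0005,0.0207,0.0],[0.6,0.0019,-0.0005,0.0207,0.0]]
```

Emit:
{"op": "send_rows", "data": {
  "rows": [
    [0.6,0.003,0.0035,0.014,0.006],
    [0.6,0.003,0.0035,0.015,0],
    [0.6,0.0025,0.0035,0.01,0],
    [0.6,0,0,0,0]
  ]
}}

```text
clock: 27.5
eef_pos: [496.2, -114.5, 369.5]
tool_rot: [3.12, 0.097, -0.069]
force: [-0.7, 0.0, -0.9]
width: 68.4
```

Run:
```python
from plan import *
plan([(495,-117,282)],yaw=-.08,step=.022,claw=0.6)
for n in("scene","top"):
  d=get_image(n)
  c=proj(d,(495,-117,310)).astype(int)
  l,t=max(c[0]-50,0),max(c[1]-50,0)
  cv2.imwrite(f"pics/{n}_s.png",cv2.resize(d["image"][t:t+80,l:l+100],None,fx=6,fy=6,interpolation=cv2.INTER_CUBIC))
```

```text
at [ 496.2 -114.5  369.5] [ 3.12   0.097 -0.069] f [-0.7  0.  -0.9] w 68.4 t 27.5
[[0.6,0.0019,0.0002,0.0218,0.011],[0.6,0.0019,0.0001,0.0218,0.0],[0.6,0.0019,0.0001,0.0218,0.0],[0.6,0.0019,0.0001,0.0218,0.0]]
```

View pics/scene_s.png

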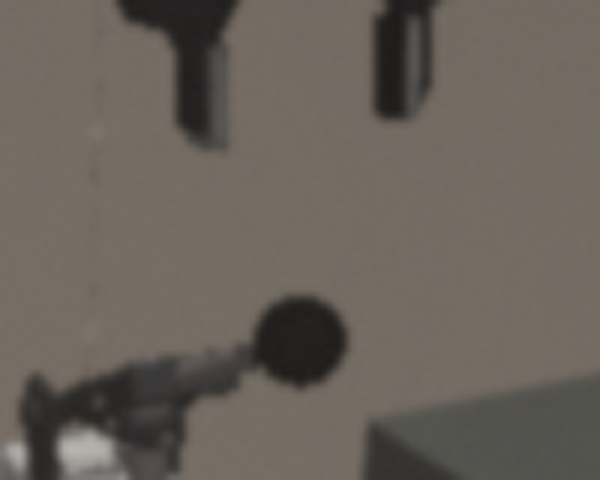

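View pics/top_s.png

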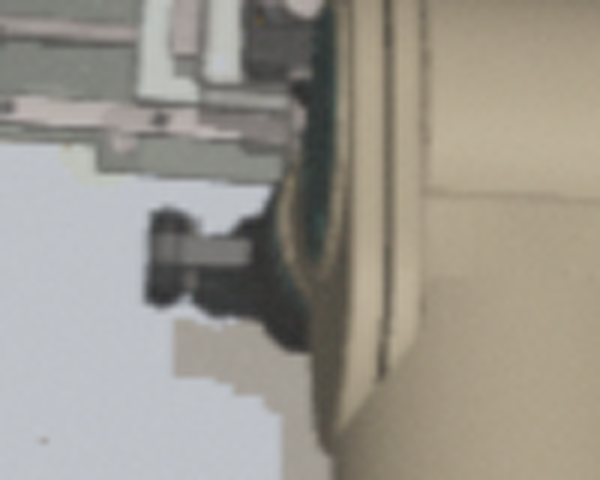

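Emit:
{"op": "send_rows", "data": {
  "rows": [
    [0.6,0.0015,0.0004,0.014,0.01],
    [0.6,0.0018,0.0003,0.02,0],
    [0.6,0.0018,0.0003,0.02,0],
    [0.6,0.0015,0.0002,0.018,0],
    [0.6,0.0006,0,0.008,0],
    [0.6,0,0,0,0]
  ]
}}

```text
clock: 28.1
eef_pos: [502.1, -112.5, 292.7]
tool_rot: [3.121, 0.084, -0.07]
force: [-0.2, 0.4, 0.2]
width: 68.6
```

Run:
```python
from plan import *
plan([(495,-117,282)],yaw=-.08,step=.022,claw=0.6)
d=get_image("scene")
c=proj(d,(495,-117,310)).astype(int)
l,t=max(c[0]-50,0),max(c[1]-50,0)
cv2.imwrite(f"pics/scene_t.png",cv2.resize(d["image"][t:t+80,l:l+100],None,fx=6,fy=6,interpolation=cv2.INTER_CUBIC))
for z in(d["z_map"],):
    m=outline_of(d,"ball")
    for r in m[:2]: print(r["score"],r["box"])
```

```text
at [ 502.1 -112.5  292.7] [ 3.121  0.084 -0.07 ] f [-0.2  0.4  0.2] w 68.6 t 28.1
[[0.6,-0.0059,0.0048,0.0114,0.01]]
0.46 [391.8, 190.2, 412.2, 204.2]
```

View pics/scene_t.png

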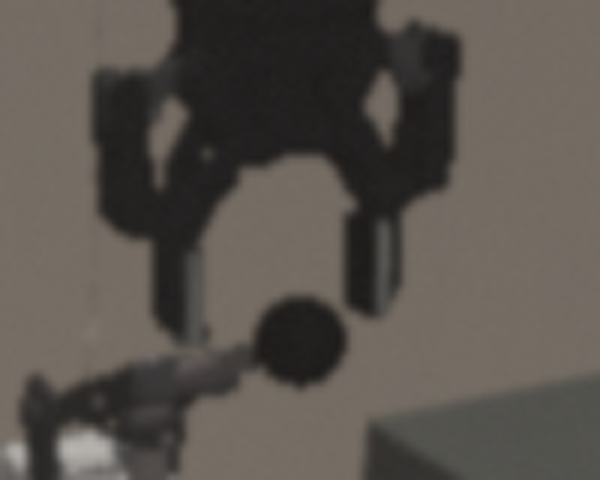

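Emit:
{"op": "send_rows", "data": {
  "rows": [
    [0.6,-0.006,0.006,0,0.01],
    [0.6,-0.001,0,0.008,0],
    [0.6,0,0,0.005,0],
    [0.6,0,0,0,0]
  ]
}}

```text
clock: 28.53
eef_pos: [496.1, -119.2, 284.8]
tool_rot: [3.119, 0.073, -0.082]
force: [0.1, -0.1, -0.1]
width: 68.3
```

Run:
```python
from plan import *
plan([(495,-117,282)],yaw=-.08,step=.022,claw=0.6)
d=get_image("scene")
c=proj(d,(495,-117,310)).astype(int)
l,t=max(c[0]-50,0),max(c[1]-50,0)
cv2.imwrite(f"pics/scene_u.png",cv2.resize(d["image"][t:t+80,l:l+100],None,fx=6,fy=6,interpolation=cv2.INTER_CUBIC))
```

```text
at [ 496.1 -119.2  284.8] [ 3.119  0.073 -0.082] f [ 0.1 -0.1 -0.1] w 68.3 t 28.53
[[0.6,-0.001,-0.0022,0.0028,-0.002]]
```

View pics/scene_u.png

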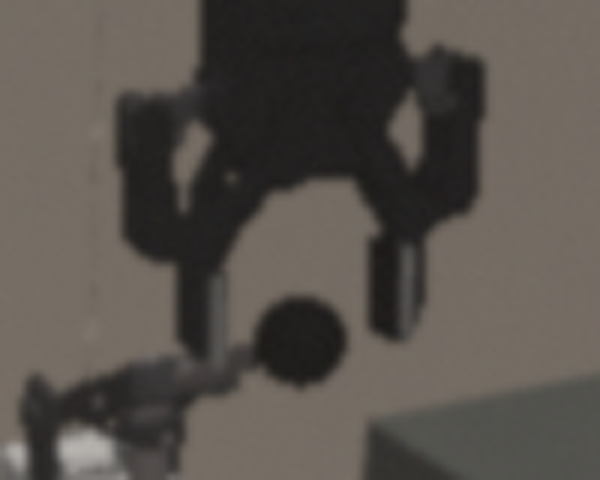

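Emit:
{"op": "send_rows", "data": {
  "rows": [
    [0.6,-0.001,-0.001,0.005,0],
    [0.4,0,0,0.001,0],
    [0,0,0,0,0],
    [-0.5,0,0,0,0],
    [-1,0,0,0,0],
    [-1,0,0,0,0]
  ]
}}

```text
clock: 29.08
eef_pos: [495.1, -118.0, 279.3]
tool_rot: [3.119, 0.072, -0.081]
force: [0.7, -0.3, -0.2]
width: 32.3
```

Run:
```python
from plan import *
plan([(495,-117,282)],yaw=-.08,step=.022,claw=0.6)
d=get_image("scene")
c=proj(d,(495,-117,310)).astype(int)
l,t=max(c[0]-50,0),max(c[1]-50,0)
cv2.imwrite(f"pics/scene_v.png",cv2.resize(d["image"][t:t+80,l:l+100],None,fx=6,fy=6,interpolation=cv2.INTER_CUBIC))
```

```text
at [ 495.1 -118.   279.3] [ 3.119  0.072 -0.081] f [ 0.7 -0.3 -0.2] w 32.3 t 29.08
[[0.6,-0.0003,-0.001,-0.0027,-0.001]]
```

View pics/scene_v.png

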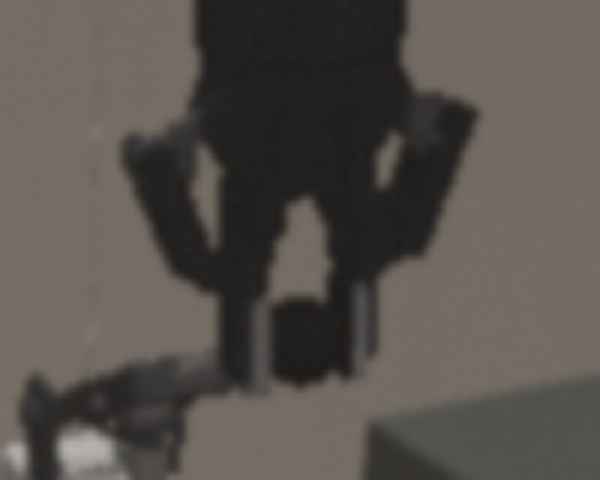

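```bash
cat > arc.py <<'E'
from plan import *
B0=np.array([495.1,-118.0,279.3])
def wp(deg):
    a=np.radians(deg); dx=190*(np.cos(np.radians(28))-np.cos(a)); dz=190*(np.sin(a)-np.sin(np.radians(28)))
    return B0+[dx*.9968,-dx*.0798,dz]
E
python3 - <<'E'
from arc import *
plan([wp(a) for a in(25,21,17,12,7)],step=.03,claw=-1)
E
```

```text
at [ 495.1 -118.   279.2] [ 3.119  0.072 -0.081] f [-1.3 -1.   1.6] w 32.3 t 29.13
[[-1,-0.0038,-0.0002,0.0091,0],[-1,-0.0043,-0.0003,0.0125,0],[-1,-0.0034,-0.0003,0.0128,0],[-1,-0.003,-0.0004,0.0163,0],[-1,-0.0015,-0.0004,0.0165,0]]
```

Emit:
{"op": "send_rows", "data": {
  "rows": [
    [-1,-0.0038,-0.0002,0.009,0],
    [-1,-0.0043,-0.0003,0.0125,0],
    [-1,-0.0034,-0.0003,0.0128,0]
  ]
}}

```text
clock: 29.38
eef_pos: [482.2, -117.0, 248.7]
tool_rot: [3.118, 0.068, -0.082]
force: [-1.5, -0.1, 6.8]
width: 32.4
```

Run:
```python
from arc import *
for a in(20,17,15,13): print(a,wp(a).round(1))
plan([wp(a) for a in(13,9,5,1)],step=.03,claw=-1)
```

```text
20 [ 484.4 -117.1  255.1]
17 [ 481.2 -116.9  245.7]
15 [ 479.4 -116.7  239.3]
13 [ 477.8 -116.6  232.8]
at [ 482.2 -117.   248.7] [ 3.118  0.068 -0.082] f [-1.5 -0.1  6.8] w 32.4 t 29.38
[[-1,-0.0033,-0.0005,0.0161,0],[-1,-0.0016,-0.0003,0.0132,0],[-1,-0.0007,-0.0003,0.0132,0],[-1,0.0002,-0.0003,0.0133,0]]
```

Emit:
{"op": "send_rows", "data": {
  "rows": [
    [-1,-0.0033,-0.0005,0.016,0],
    [-1,-0.0016,-0.0003,0.0132,0],
    [-1,-0.0007,-0.0003,0.0132,0],
    [-1,0.0002,-0.0003,0.0133,0]
  ]
}}

```text
clock: 29.72
eef_pos: [473.0, -116.4, 194.7]
tool_rot: [3.116, 0.063, -0.082]
force: [-1.4, 0.6, 5.8]
width: 32.3
```

Run:
```python
from arc import *
print([wp(a).round(1).tolist() for a in(0,-16)])
z=read_state()["eef_pos"][2]; a0=np.degrees(np.arcsin((z-B0[2])/190+np.sin(np.radians(28)))); print(a0)
plan([wp(a) for a in np.linspace(a0,-16,6)[1:]],step=.03,claw=-1)
```

```text
[[472.9, -116.2, 190.1], [480.3, -116.8, 137.7]]
1.3971848897813683
at [ 473.  -116.4  194.7] [ 3.116  0.063 -0.082] f [-1.4  0.6  5.8] w 32.3 t 29.72
[[-1,0.0008,-0.0004,0.0115,0],[-1,0.0015,-0.0003,0.0114,0],[-1,0.0022,-0.0003,0.0113,0],[-1,0.0029,-0.0003,0.0112,0],[-1,0.0035,-0.0003,0.011,0]]
```

Emit:
{"op": "send_rows", "data": {
  "rows": [
    [-1,0.0008,-0.0004,0.0115,0],
    [-1,0.0015,-0.0003,0.0114,0],
    [-1,0.0022,-0.0003,0.01,0]
  ]
}}

```text
clock: 29.97
eef_pos: [475.0, -116.6, 161.7]
tool_rot: [3.115, 0.063, -0.083]
force: [-3.5, -0.3, 7.2]
width: 32.4
```

Emit:
{"op": "send_rows", "data": {
  "rows": [
    [-1,0.0022,-0.0002,0.008,0],
    [-1,0.002,-0.0002,0.007,0]
  ]
}}

```text
clock: 30.13
eef_pos: [477.7, -116.8, 146.4]
tool_rot: [3.115, 0.064, -0.083]
force: [-3.0, 0.2, 7.8]
width: 32.0
```

Emit:
{"op": "send_rows", "data": {
  "rows": [
    [-1,0.001,-0.0002,0.006,0]
  ]
}}

```text
clock: 30.22
eef_pos: [479.1, -117.0, 140.7]
tool_rot: [3.115, 0.062, -0.083]
force: [-0.6, -0.2, 8.0]
width: 32.4
```

Emit:
{"op": "send_rows", "data": {
  "rows": [
    [-1,0.001,0,0.005,0]
  ]
}}

```text
clock: 30.3
eef_pos: [480.4, -117.1, 136.0]
tool_rot: [3.115, 0.061, -0.083]
force: [-2.4, 1.9, 8.7]
width: 32.1
```

Emit:
{"op": "send_rows", "data": {
  "rows": [
    [-1,0.0005,0,0.004,0]
  ]
}}

```text
clock: 30.38
eef_pos: [481.2, -117.1, 133.0]
tool_rot: [3.114, 0.06, -0.083]
force: [-7.7, 1.8, 37.1]
width: 32.2
```

Emit:
{"op": "send_rows", "data": {
  "rows": [
    [-1,0.0003,0,0.004,0]
  ]
}}

```text
clock: 30.47
eef_pos: [481.5, -117.2, 131.9]
tool_rot: [3.113, 0.06, -0.084]
force: [-10.0, 3.4, 47.1]
width: 32.5
```

Emit:
{"op": "send_rows", "data": {
  "rows": [
    [-1,0,0,0.004,0]
  ]
}}

```text
clock: 30.55
eef_pos: [481.6, -117.3, 131.7]
tool_rot: [3.112, 0.059, -0.084]
force: [-9.9, 2.4, 46.9]
width: 32.4
```

Emit:
{"op": "send_rows", "data": {
  "rows": [
    [-1,0,0,0.002,0],
    [-1,0,0,0.002,0]
  ]
}}

```text
clock: 30.72
eef_pos: [481.2, -117.3, 133.5]
tool_rot: [3.11, 0.057, -0.085]
force: [-4.6, 1.7, 13.8]
width: 32.5
```

Run:
```python
from plan import *
for n in("scene","top"):
  d=get_image(n)
  c=proj(d,(560,-110,130)).astype(int)
  l,t=max(c[0]-60,0),max(c[1]-55,0)
  cv2.imwrite(f"pics/{n}_w.png",cv2.resize(d["image"][t:t+100,l:l+120],None,fx=6,fy=6,interpolation=cv2.INTER_CUBIC))
s=read_state(); print(s["force"],s["eef_pos"],s["clock"])
```

```text
[-4.41643539  1.68539312 20.61278007] [ 481.25815254 -117.2876124   133.16694841] 30.8167
```

View pics/scene_w.png

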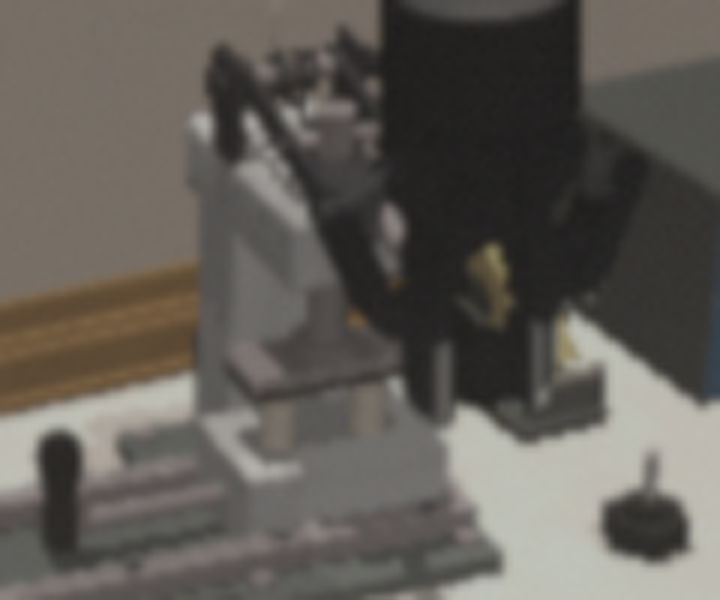

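View pics/top_w.png

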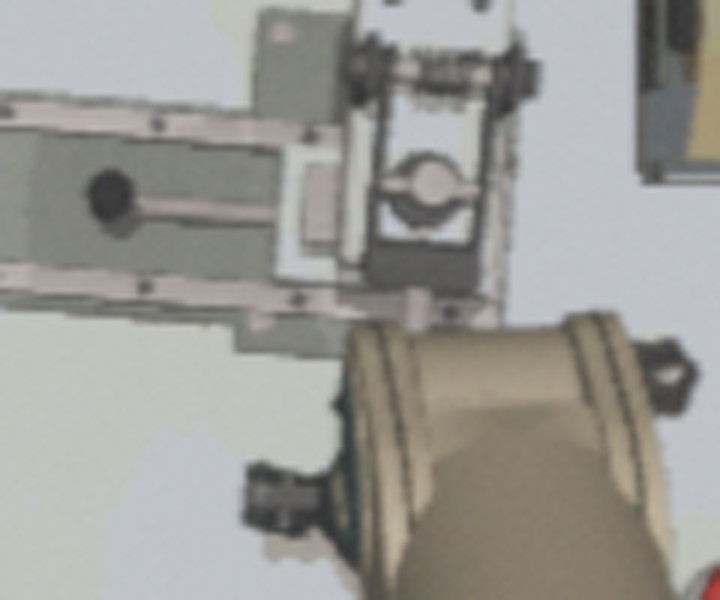

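Emit:
{"op": "send_rows", "data": {
  "rows": [
    [-1,0,0,0.002,0],
    [-1,0,0,0.0025,0],
    [-1,0,0,0.0025,0],
    [-1,0,0,0.0025,0],
    [-1,0,0,0.0025,0],
    [-1,0,0,0.0025,0],
    [-1,0,0,0.0025,0],
    [-1,0,0,0.0025,0]
  ]
}}

```text
clock: 31.48
eef_pos: [481.5, -117.4, 132.9]
tool_rot: [3.103, 0.048, -0.087]
force: [-6.2, 1.7, 24.1]
width: 32.3
```

Emit:
{"op": "send_rows", "data": {
  "rows": [
    [-1,0,0,0.0025,0],
    [-1,0,0,0.0025,0],
    [-1,0,0,0.0025,0],
    [-1,0,0,0.0025,0],
    [-1,0,0,0.0025,0],
    [-1,0,0,0.0025,0],
    [-1,0,0,0.0025,0],
    [-1,0,0,0.0025,0],
    [-1,0,0,0.0025,0],
    [-1,0,0,0.0025,0],
    [-1,0,0,0.0025,0],
    [-1,0,0,0.0025,0]
  ]
}}

```text
clock: 32.48
eef_pos: [481.8, -117.7, 132.9]
tool_rot: [3.093, 0.035, -0.09]
force: [-6.8, 1.7, 25.9]
width: 32.2
```

Emit:
{"op": "send_rows", "data": {
  "rows": [
    [-1,0,0,0.0025,0],
    [-1,0,0,0.0025,0],
    [-1,0,0,0.0025,0],
    [-1,0,0,0.0025,0],
    [-1,0,0,0.0025,0],
    [-1,0,0,0.0025,0],
    [-1,0,0,0.0025,0],
    [-1,0,0,0.0025,0],
    [-1,0,0,0.0025,0],
    [-1,0,0,0.0025,0],
    [-1,0,0,0.0025,0],
    [-1,0,0,0.0025,0]
  ]
}}

```text
clock: 33.48
eef_pos: [482.1, -118.0, 132.9]
tool_rot: [3.082, 0.022, -0.092]
force: [-7.1, 1.5, 25.5]
width: 31.9
```

Run:
```python
from plan import *
d=get_image("scene"); ram=np.array([616.5,-127.0]); px=np.array([.9968,-.0798]); py=np.array([.0798,.9968])
c=proj(d,(560,-110,130)).astype(int); l,t=max(c[0]-60,0),max(c[1]-55,0)
im=cv2.resize(d["image"][t:t+100,l:l+120],None,fx=6,fy=6,interpolation=cv2.INTER_CUBIC)
for z,col in((82,(0,255,0)),(85,(0,255,255)),(90,(0,0,255))):
    q=[]
    for a,b in((-17,42),(-17,-42),(17,-42),(17,42)):
        P=ram+a*px+b*py-[4.4,-1.7]
        q.append((proj(d,(*P,z))-[l-.5,t-.5])*6)
    cv2.polylines(im,[np.array(q).astype(np.int32)],True,col,1)
cv2.imwrite("pics/foot.png",im)
d=get_image("top"); P=cloud(d,np.ones((480,640),bool))
for x,y in((620,-90),(616,-89),(624,-91)):
    m=np.hypot(P[:,0]-x,P[:,1]-y)<5; print(x,y,np.round(np.percentile(P[m,2],[10,50,90])))
```

```text
620 -90 [52. 94. 98.]
616 -89 [51. 94. 97.]
624 -91 [53. 93. 98.]
```

View pics/foot.png

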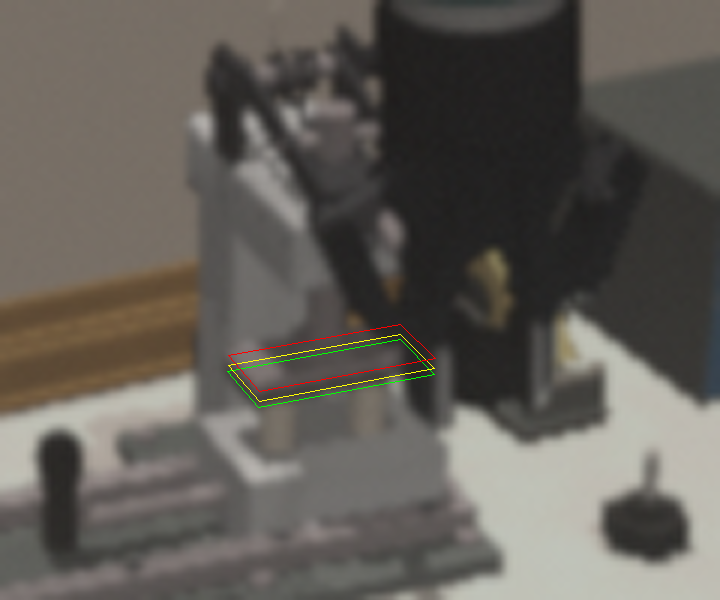

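Emit:
{"op": "send_rows", "data": {
  "rows": [
    [-1,0,0,0.0025,0],
    [-1,0,0,0.0025,0],
    [-1,0,0,0.0025,0],
    [-1,0,0,0.0025,0],
    [-1,0,0,0.0025,0],
    [-1,0,0,0.0025,0],
    [-1,0,0,0.0025,0],
    [-1,0,0,0.0025,0],
    [-1,0,0,0.0025,0],
    [-1,0,0,0.0025,0],
    [-1,0,0,0.0025,0],
    [-1,0,0,0.0025,0]
  ]
}}

```text
clock: 34.58
eef_pos: [482.3, -118.2, 132.9]
tool_rot: [3.072, 0.008, -0.094]
force: [-6.6, 3.0, 26.6]
width: 32.5
```

Run:
```python
from h import *
s=read_state(); print(s["force"],s["eef_pos"],s["width"],s["clock"]); finish_job()
s=read_state(); print(s["force"],s["eef_pos"],s["width"],s["clock"])
```

```text
[-6.60037137  2.98505483 26.57907122] [ 482.31593184 -118.24302836  132.90667899] 32.46688450003219 34.5833
the job is handed in; nothing more can be done
the job is handed in; nothing more can be done
```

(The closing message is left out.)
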